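# Hang the lift-off door of the spares cabinet

## Task

Lift the blue door leaf out of its wooden stand and hang it on the grey spares cabinet, standing well open, by lowering both knuckles together onto the two upright pintle pins until they are fully down; the hinge rail is bolted somewhere along its slots, so feel for the pins and never force the leaf. Then swing the door gently shut against the rubber bumpers and let go, without knocking over or shoving the bottle or the cup.

Things in the scene. Friction and masses are not known exactly. Their poses are not given: they have to be found in the camera images.
- leaf: blue door leaf, 0.25 to 0.5 kg: upright panel 12 mm thick (own x), 110 mm wide (own y, -55 to +55 mm), 140 mm high (own z). Origin: centre of the panel's underside; z up, -x is the outer face. Its top edge can be gripped across the 12 mm. Black pull knob (20 mm wide, sticking out 16 mm) on the outer face at y -38, z 45 mm; two knuckles beside the +y edge. Once hung it stays at any angle.
- knuckle (a point): centre of the lower end of the leaf's lower knuckle (leaf frame 0, +69, +18 mm; axes as the leaf). The two steel knuckles are vertical tubes on one axis, outer diameter 19, bore 12, height 20 mm, open at both ends; the upper one starts 80 mm above the lower one.
- stand: low wooden stand, fixed, 90 x 80 x 30 mm, origin centre of its underside. The leaf stands in its slot (15 mm wide, along the stand's y, open at both ends, floor 8 mm up, walls to 30 mm), its axes as the stand's. Lift the leaf 25 mm or more straight up to clear it.
- cabinet: grey steel cabinet, fixed, 110 (x) x 170 (y) x 172 mm (z), origin centre of its underside; its open front looks to its -x (front face at x -55 mm), hinge on the +y side of the front. The shut door has its axes parallel to the cabinet's; it opens clockwise seen from above, its free edge coming out to -x: 90 degrees open it sticks straight out along -x, outer face to +y.
- bumper (a point): tip of the lower of two rubber bumpers (10 mm across) on the cabinet front, cabinet frame -65, -60, +55 mm; the other is 85 mm above it. They stop the shut door with its mid-plane 16 mm in front of the cabinet's front face.
- slot_end (a point): foot of the lower pintle pin if its rail were at the +y end of its slots (cabinet frame -71, +62, +50 mm; axes as the cabinet). The steel rail on the front is bolted tight somewhere along slots in the cabinet's y: the true pin axis lies 4 to 28 mm towards -y of this point, same x and z; no reading shows it. Find it by touch (outside of the knuckles against the side of the pins) or by eye.
- slot_end_upper (a point): the same for the upper pintle pin, 80 mm above. Both are brass pins, 9 mm diameter, 20.5 mm long, bevelled 1 to 2 mm at the tip, upright on one axis, each on a shoulder disc of 18 mm diameter (tops 50 and 130 mm above the worktop) on which the knuckle comes to rest; fully down, the leaf's underside is 32 mm above the worktop.
- oil_bottle: yellow oil bottle with red spout, 48 mm across, 92 mm high, loose; origin centre of its underside; leave alone
- cup_red: red cup, 65 mm across, 63 mm high, loose; origin centre of its underside; leave alone
Not all that is in view belongs to the job. Several things have the shape of the stand; the one meant has the colours described above.

How it is judged:
By the outcome, as a careful person would: the job done as asked, in the order asked, and still so for the second after the job is handed in, with the robot touching nothing.
It also fails if it takes over 64 s, if anything falls off the work surface, if the arm or the gripper's body presses on something with over 40 N, if the wrist force passes 120 N, or if a joint passes its speed limit or range.

## Robot

A 6-joint arm with a two-finger parallel gripper is mounted at the origin on a cart in front of the work surface, level with it; the furniture and walls round the work are solid. World frame = base frame: x ahead of the robot, y to its left, z up, the work surface at z = 0. Lengths are in m, angles in rad, forces in N, time in s.
With the tool pointing down it reaches from about 0.25 to 0.725 m from the base axis. Payload 4 kg.
Tool frame: the origin (TCP) lies at the very end of the fingers, on their centre line; the grasp point (between the pads) lies 19 mm behind it; x points along the fingers, z is the direction in which the jaws open and shut, and the axes are right-handed (so a half turn about x gives the same grasp; the last joint's range is limited). The gripper opens to 85 mm and grips with 20 to 120 N. Pads are 22 mm wide; open, the fingers measure 114 mm over their backs; the gripper's body (76 mm by 85 mm) begins 54 mm behind the grasp point. The pads swing forward as they close: fully open they stand 13 mm farther back than shut.
Start: joints at [-1.188, 0.241, 0.005, 1.335, 0, 1.571], TCP at [0.187, -0.464, 0.231] pointing down, gripper open.
Joint ranges: [-2.72, 2.72], [-1.05, 1.87], [-1.09, 1.28], [-1.99, 2.15], [-1.42, 1.44], [-3.14, 3.14]. Speed limits (rad/s): [2.79, 2.79, 3.14, 3.14, 3.14, 3.14].

## Interface

Orientations are given as a unit quaternion [x, y, z, w].
In Python, from workcell import bot gives the robot as it stands.
- The arm moves only by the tool apply_moves, never from a script. Its argument "targets" is one flat list of numbers, 7 for each row, row after row: the shift along the tool's x, y, z in units of 25 cm (1.0 is 25 cm), then the turn, a rotation vector about the tool's x, y, z in units of 0.5 rad (1.0 is 0.5 rad), then the opening, from 0 (shut) to 1 (fully open). In form: [tx, ty, tz, wx, wy, wz, claw, tx, ty, tz, wx, wy, wz, claw, ...]. A call has 1 to 12 rows; each row is the pose to reach, as a shift and turn from the pose commanded when the call began, along the tool's axes at that moment; what a row does not reach only later rows make up. A row lasts 1/12 s, in which the tool goes at most 41.7 mm and 7.16 degrees, less where a joint would pass 70% of its speed; a pose out of reach is approached as far as the arm can. A call with a number of a shift or a turn outside -1 to 1 is refused whole. A call with a gripper value outside its range is refused whole. The fingers move at their own pace and stop on an object; the grip force is fixed at half the most. Time passes only in rows, so rows that repeat a pose let the fingers close. It gives the time, the measured TCP pose, the force and the opening at its end, in the units of the state.
- bot.get_obs(): the state, without advancing time (a new reading comes with each control period).
- bot.camera(name): name is "scene" or "top"; returns (picture, depth): 480x640x3 uint8, red, green, blue; 480x640 float32, m along the optical axis (not along the pixel's ray), 0 where there is no reading.
- bot.camera_params(name): a dict with "fx", "fy", "cx", "cy" (pixels), "dist" ([k1, k2, p1, p2, k3] as OpenCV has them; the pictures are not rectified), "T" (4x4, takes a point from camera to world coordinates). Camera axes: x right, y up, looking along -z (the intrinsics and any distortion apply to the point x, -y, -z); pixel columns grow to the right and rows downward; lengths in m; the calibration is good to about 2 mm. A picture is of the moment at which its call begins. camera_params takes no time and is no camera call.
- bot.job_done(): hands the job in, once; it reports no verdict.
The state is a dict: "clock": time; "joint_pos": joint angles; "joint_vel": joint speeds; "tau": joint torques, N m; "eef_pos": TCP position; "tool_rot": TCP orientation; "ft_force": force on the tool from outside, world axes, zero at the start; "ft_torque": the same for the moment, N m; "grip_width": finger opening in m.
Only numpy, scipy, OpenCV 4.12 (cv2) and the standard library are available. Lean on these libraries where they do the work, as an engineer would, in place of code of your own. Each camera call takes 0.05 s, during which the arm holds its last target.

## Working session

There is one attempt and no reset: what is moved stays moved. The work goes in short steps, Python scripts to look and compute and a tool call to move; the robot and the scene stay as the last step left them, time stands still between calls to the robot, and variables do not carry over. Pictures are saved under pics/ and viewed, and the job is handed in when it is done.

Besides the shell and the picture viewer there is one more tool, called after "Request:" by a JSON object that holds its "api" and its "payload", one argument or row to a line. apply_moves: Moves the arm, as the interface text tells. Its arguments: {"type":"object","properties":{"targets":{"type":"array"}},"required":["targets"]}

```bash
ls; mkdir -p pics
python3 - <<'E'
from workcell import bot
import cv2,numpy as np
o=bot.get_obs();print(o)
for n in ("scene","top"):
    p,d=bot.camera(n);cv2.imwrite(f"pics/{n}0.png",p[:,:,::-1]);np.savez(f"{n}0.npz",p=p,d=d)
    c=bot.camera_params(n);print(n,c)
E
```

```text
pics
{'clock': 0.0, 'joint_pos': array([-1.18800014e+00,  2.41405943e-01,  3.73780688e-03,  1.33519510e+00,
        2.65078354e-06,  1.57080013e+00]), 'joint_vel': array([-9.93297200e-04, -5.49777281e-04,  7.31479817e-05, -8.16794372e-04,
        1.14140263e-03,  1.47629677e-03]), 'tau': array([-2.80726144e-04, -3.72315252e+01,  2.52409333e+01,  1.68497767e-02,
        8.54601058e-05,  4.60941408e-06]), 'eef_pos': array([ 0.18652564, -0.46323302,  0.23042165]), 'tool_rot': array([ 0.39616447,  0.58658944, -0.39534493,  0.58537931]), 'ft_force': array([-0.40151166,  0.38118298,  0.96109977]), 'ft_torque': array([-0.04459277, -0.02971776,  0.00784635]), 'grip_width': 0.08559094747514703}
scene {'fx': 474.78035887396004, 'fy': 474.78035887396004, 'cx': 316.3189829723564, 'cy': 242.526593118744, 'dist': array([-0.05318579,  0.        ,  0.        ,  0.        ,  0.        ]), 'T': array([[-0.67700635,  0.57576344, -0.45843087,  0.15767567],
       [-0.73589752, -0.52040857,  0.43316251,  0.5212687 ],
       [ 0.01082778,  0.63061192,  0.77602279,  0.76111116],
       [ 0.        ,  0.        ,  0.        ,  1.        ]])}
top {'fx': 564.0339536386518, 'fy': 564.0339536386518, 'cx': 315.69297509734275, 'cy': 245.69719164411813, 'dist': array([-0.16626126,  0.        ,  0.        ,  0.        ,  0.        ]), 'T': array([[-0.0189643 ,  0.98146295, -0.1907114 ,  0.36228454],
       [-0.99963359, -0.0149279 ,  0.02257951,  0.17012772],
       [ 0.01931403,  0.19106973,  0.98138643,  1.14768195],
       [ 0.        ,  0.        ,  0.        ,  1.        ]])}
```

View pics/scene0.png

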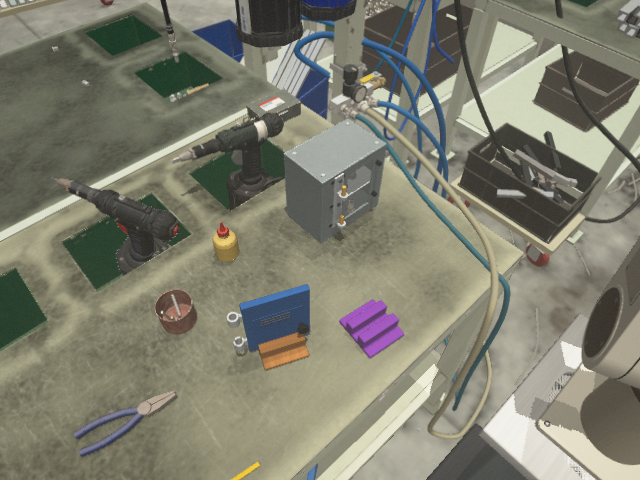

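View pics/top0.png

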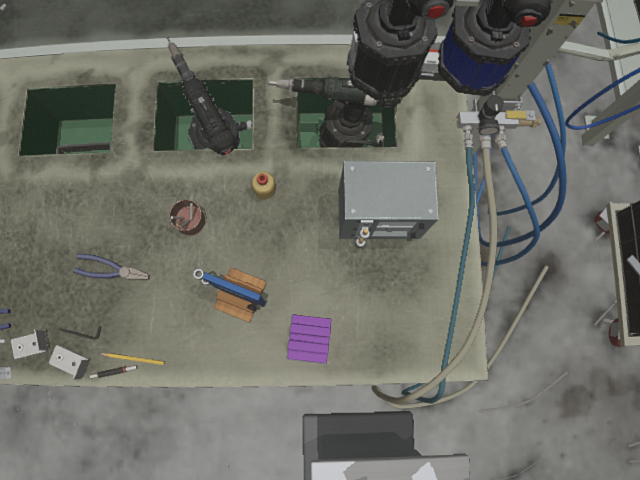

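The scene view shows the blue leaf in the orange wooden stand at about (280,325), with its knuckles on the left at (235,330). The purple stand decoy is at (372,328), the cabinet at (335,180) with brass pins at (343,190) and (341,220), the bottle at (225,243) and the cup at (176,311). In the top view, the leaf is at (233,289), its knuckle at (198,273), the decoy at (310,338), the cabinet at (390,200) and the pin at (363,235).

Candidates for the stand are orange-brown at top (240,295) and purple at (310,338). I choose the orange-brown one because it is wooden and holds the blue leaf. Next I'll check it in a crop and measure.

```bash
cat > h.py <<'E'
import numpy as np,cv2
from workcell import bot
def world(name,d,mask=None):
    c=bot.camera_params(name);K=np.array([[c['fx'],0,c['cx']],[0,c['fy'],c['cy']],[0,0,1]])
    v,u=np.mgrid[0:480,0:640]
    q=cv2.undistortPoints(np.stack([u.ravel(),v.ravel()],1).astype(np.float64)[:,None],K,c['dist'])[:,0]
    z=d.ravel().astype(float)
    P=np.stack([q[:,0]*z,-q[:,1]*z,-z,np.ones_like(z)],1)@c['T'].T
    return P[:,:3].reshape(480,640,3)
def proj(name,P):
    c=bot.camera_params(name);K=np.array([[c['fx'],0,c['cx']],[0,c['fy'],c['cy']],[0,0,1]])
    Ti=np.linalg.inv(c['T']);P=np.atleast_2d(P)
    X=P@Ti[:3,:3].T+Ti[:3,3];X=X*[1,-1,-1]
    return cv2.projectPoints(X,np.zeros(3),np.zeros(3),K,c['dist'])[0][:,0]
E
python3 - <<'E'
from h import *
for n,crops in (("top",[(170,340,190,350),(140,260,320,460)]),("scene",[(270,380,210,330),(110,250,270,400)])):
    f=np.load(n+"0.npz");p=f['p']
    ims=[]
    for a,b,c,e in crops:
        im=cv2.resize(p[a:b,c:e,::-1],(390,400),interpolation=cv2.INTER_CUBIC);ims.append(im)
    cv2.imwrite(f"pics/crop_{n}.png",np.hstack(ims))
    W=world(n,f['d']);hsv=cv2.cvtColor(p,cv2.COLOR_RGB2HSV)
    np.save(n+"W.npy",W)
    H=hsv[...,0].astype(int);S=hsv[...,1];V=hsv[...,2]
    wk=(W[...,0]>0.1)&(W[...,0]<0.8)&(abs(W[...,1])<.6)&(W[...,2]>0.005)&(W[...,2]<.25)
    def rep(nm,m):
        P=W[m&wk]
        print(n,nm,len(P),P.min(0).round(4),P.max(0).round(4),np.median(P,0).round(4)) if len(P) else print(nm,0)
        return P
    bl=(H>100)&(H<115)&(S>140)&(V>50); 
    P=rep("blue",bl&(W[...,2]>.03)); 
    T=P[P[:,2]>.14]
    if len(T)>5:
        m=T.mean(0);u,s,vt=np.linalg.svd(T[:,:2]-m[:2]);t=(T[:,:2]-m[:2])@vt[0];print(" topedge",m.round(4),vt[0],t.min(),t.max(),np.degrees(np.arctan2(vt[0,1],vt[0,0])),np.percentile((T[:,:2]-m[:2])@vt[1],[2,50,98]), len(T))
    rep("yellow",(H>18)&(H<30)&(S>150)&(V>100))
    rep("brass",(H>15)&(H<30)&(S>90)&(V>80)&(W[...,0]>.35)&(W[...,1]<0.1))
    rep("red",((H<6)|(H>174))&(S>80)&(W[...,0]<.5))
    rep("cabtop",(abs(W[...,2]-.172)<.008)&(W[...,0]>.3)&(S<60))
    rep("orange",(H>5)&(H<16)&(S>140)&(V>100))
    rep("table",W[...,2]<0) if 0 else None
    m=wk*0+((abs(W[...,2])<.02)&(W[...,0]>.2)&(W[...,0]<.45)&(abs(W[...,1])<.3));print("table z",np.median(W[...,2][m>0]))
E
```

```text
top blue 432 [ 0.4707 -0.3917  0.0312] [0.7998 0.35   0.217 ] [ 0.7183 -0.3179  0.1495]
 topedge [ 0.7084 -0.2343  0.1778] [-0.35781235  0.93379351] -0.09839122335790083 0.6193454367035768 110.96590587442975 [-0.06709702  0.00609468  0.04653233] 258
top yellow 1 [0.3545 0.4784 0.0055] [0.3545 0.4784 0.0055] [0.3545 0.4784 0.0055]
top brass 30 [0.5789 0.0522 0.0555] [0.5859 0.059  0.1545] [0.5817 0.0566 0.1089]
top red 10 [0.3323 0.5328 0.0099] [0.3403 0.5369 0.0163] [0.3364 0.5352 0.0116]
top cabtop 5428 [ 0.5933 -0.3164  0.1641] [0.7407 0.0957 0.1796] [0.6508 0.0116 0.1722]
orange 0
table z 0.0006228713238096706
scene blue 831 [ 0.4603 -0.4038  0.032 ] [0.7999 0.3489 0.2197] [0.5072 0.2499 0.1483]
 topedge [0.5776 0.0848 0.1626] [-0.39373217  0.91922521] -0.44328430329522067 0.2726147302882948 113.18692621818744 [-0.05485004  0.00063822  0.04893751] 643
scene yellow 123 [0.3456 0.0513 0.005 ] [0.5829 0.4968 0.1494] [0.3514 0.4727 0.0069]
scene brass 76 [0.5764 0.0299 0.0507] [0.5977 0.0583 0.1516] [0.5803 0.0554 0.1333]
red 0
scene cabtop 3658 [ 0.5922 -0.3197  0.164 ] [0.7991 0.094  0.1794] [0.6465 0.0154 0.1723]
scene orange 875 [0.4304 0.2399 0.005 ] [0.7139 0.3501 0.0695] [0.4609 0.3097 0.0095]
table z 0.0003642122580475027
```

```bash
ls -la . pics | head -30
```

```text
.:
total 18632
drwxr-xr-x  3 agent agent    4096 Dec  7 00:11 .
drwxr-xr-x 23 root  root     4096 Dec  7 00:10 ..
-rw-r--r--  1 agent agent     716 Dec  7 00:11 h.py
drwxr-xr-x  2 agent agent    4096 Dec  7 00:11 pics
-rw-r--r--  1 agent agent 2150890 Dec  7 00:10 scene0.npz
-rw-r--r--  1 agent agent 7372928 Dec  7 00:11 sceneW.npy
-rw-r--r--  1 agent agent 2150890 Dec  7 00:10 top0.npz
-rw-r--r--  1 agent agent 7372928 Dec  7 00:11 topW.npy

pics:
total 1624
drwxr-xr-x 2 agent agent   4096 Dec  7 00:11 .
drwxr-xr-x 3 agent agent   4096 Dec  7 00:11 ..
-rw-r--r-- 1 agent agent 350914 Dec  7 00:11 crop_scene.png
-rw-r--r-- 1 agent agent 316358 Dec  7 00:11 crop_top.png
-rw-r--r-- 1 agent agent 523057 Dec  7 00:10 scene0.png
-rw-r--r-- 1 agent agent 455412 Dec  7 00:10 top0.png
```

View pics/crop_top.png

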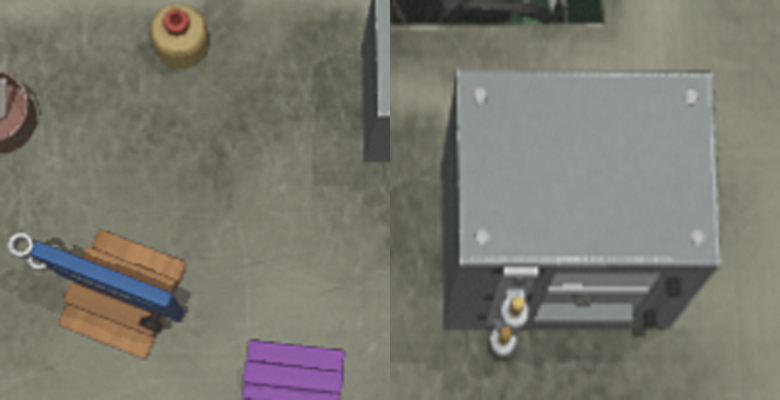

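View pics/crop_scene.png

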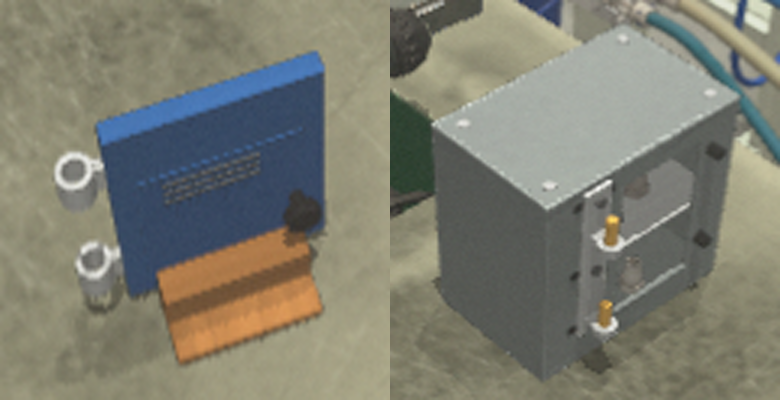

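Run:
```python
from h import *
for n,box in (("top",(250,330,180,290)),("scene",(280,380,220,320))):
    f=np.load(n+"0.npz");p=f['p'];W=np.load(n+"W.npy")
    R=np.zeros((480,640),bool);R[box[0]:box[1],box[2]:box[3]]=1
    hsv=cv2.cvtColor(p,cv2.COLOR_RGB2HSV);H=hsv[...,0].astype(int);S=hsv[...,1];V=hsv[...,2]
    # leaf
    m=R&(H>100)&(H<125)&(S>100)&(W[...,2]>.035);P=W[m];print(n,"leaf",len(P),P.min(0).round(4),P.max(0).round(4))
    # plane fit via top
    T=W[R&(abs(W[...,2]-.148)<.006)&(H>95)&(H<125)&(S>60)];mm=T.mean(0)
    u,s,vt=np.linalg.svd(T[:,:2]-mm[:2]);t=(T[:,:2]-mm[:2])@vt[0];w=(T[:,:2]-mm[:2])@vt[1]
    print(" top",len(T),mm.round(4),vt[0].round(4),np.percentile(t,[0,1,99,100]).round(4),np.percentile(w,[1,50,99]).round(4))
    if n=="scene":
        F=W[m&(W[...,2]<.14)];c=F.mean(0);u,s,vt=np.linalg.svd(F-c);print("faceplane",c.round(4),vt[2].round(4),s)
    # cabinet top
    m=(abs(W[...,2]-.172)<.006)&(W[...,0]>.5)&(W[...,0]<.8)&(abs(W[...,1])<.25)&(S<60)
    m=cv2.morphologyEx(m.astype(np.uint8),cv2.MORPH_OPEN,np.ones((3,3)))
    nn,l,st,ce=cv2.connectedComponentsWithStats(m);k=1+np.argmax(st[1:,4])
    Q=W[l==k];r=cv2.minAreaRect((Q[:,:2]*1000).astype(np.float32));print(" cab",len(Q),r,cv2.boxPoints(r).round(1).tolist())
    # brass
    m=(H>15)&(H<32)&(S>80)&(V>60)&(W[...,0]>.5)&(W[...,0]<.62)&(W[...,1]>-.1)&(W[...,1]<.15)
    vv,uu=np.nonzero(m)
    for a,b in zip(vv,uu): print((b,a),(W[a,b]*1000).round(0),end=' ')
    print()
```

```text
top leaf 433 [0.3623 0.1701 0.1059] [0.5099 0.3507 1.1477]
 top 411 [0.4852 0.2992 0.1479] [-0.3866 -0.9223] [-0.055  -0.0534  0.0531  0.0537] [-0.006   0.      0.0057]
 cab 5393 ((651.418212890625, 9.694931030273438), (171.82705688476562, 111.708251953125), 89.86834716796875) [[595.4000244140625, -76.0999984741211], [707.0999755859375, -76.30000305175781], [707.5, 95.5], [595.7999877929688, 95.69999694824219]]
(np.int64(365), np.int64(229)) [586.  57. 149.] (np.int64(366), np.int64(229)) [586.  55. 150.] (np.int64(364), np.int64(230)) [584.  59. 151.] (np.int64(365), np.int64(230)) [583.  57. 154.] (np.int64(366), np.int64(230)) [583.  56. 155.] (np.int64(367), np.int64(230)) [584.  53. 151.] (np.int64(364), np.int64(231)) [582.  59. 149.] (np.int64(365), np.int64(231)) [581.  58. 154.] (np.int64(366), np.int64(231)) [582.  55. 151.] (np.int64(367), np.int64(231)) [581.  54. 154.] (np.int64(364), np.int64(232)) [580.  59. 151.] (np.int64(365), np.int64(232)) [580.  57. 150.] (np.int64(366), np.int64(232)) [580.  55. 151.] (np.int64(363), np.int64(233)) [581.  60. 139.] (np.int64(364
[... 4721 characters left out ...]
int64(220)) [579.  57.  64.] (np.int64(342), np.int64(220)) [579.  54.  62.] (np.int64(343), np.int64(220)) [577.  54.  64.] (np.int64(339), np.int64(221)) [589.  52.  48.] (np.int64(340), np.int64(221)) [581.  58.  60.] (np.int64(341), np.int64(221)) [580.  56.  59.] (np.int64(342), np.int64(221)) [578.  55.  61.] (np.int64(339), np.int64(222)) [584.  57.  53.] (np.int64(340), np.int64(222)) [581.  58.  57.] (np.int64(341), np.int64(222)) [580.  56.  56.] (np.int64(342), np.int64(222)) [578.  55.  58.] (np.int64(340), np.int64(223)) [581.  57.  53.] (np.int64(341), np.int64(223)) [580.  56.  53.] (np.int64(342), np.int64(223)) [579.  53.  52.] (np.int64(341), np.int64(224)) [579.  56.  51.]
```

The crops confirm the blue leaf stands in the orange-brown wooden stand. Its knob (near top-crop (150,320)) faces the robot side and its knuckles are at +y. The brass pins sit on the left rail.

Leaf centre is about (0.485, 0.299), yaw about -22.7°, top at z = 0.148 as expected. The cabinet centre is about (0.651, 0.010), yaw about 0, top 0.172 and size 112 x 172, which agrees. The pin is at about (0.581, 0.056), inside the allowed range 0.044 to 0.068.

Next I'll write the planning helper.

```bash
cat >> h.py <<'E'
from scipy.spatial.transform import Rotation as Rn
def Rtool(yawz):  # tool down, tool z axis horizontal at world angle yawz(deg)
    a=np.radians(yawz);z=np.array([np.cos(a),np.sin(a),0]);x=np.array([0,0,-1.]);y=np.cross(z,x)
    return np.stack([x,y,z],1)
def state():
    o=bot.get_obs();R=Rn.from_quat(o['tool_rot']).as_matrix()
    return o,np.array(o['eef_pos']),R
def zang(R): return np.degrees(np.arctan2(R[1,2],R[0,2]))
def plan(p,yaw,frm=None):
    o,P,R=state()
    if frm is not None: P,R=frm
    G=Rtool(yaw)
    s=R.T@(np.array(p)-P)/.25; w=Rn.from_matrix(R.T@G).as_rotvec()/.5
    print("shift",s.round(4),"turn",w.round(4)); return s,w
def show():
    o,P,R=state();print("t %.2f"%o['clock'],"P",P.round(4),"zang %.2f"%zang(R),"xax",R[:,0].round(3),"F",o['ft_force'].round(2),"T",o['ft_torque'].round(2),"w %.4f"%o['grip_width'],"j",o['joint_pos'].round(2))
E
python3 - <<'E'
from h import *
show();o,P,R=state();print(R.round(3))
lc=np.array([.4848,.2993]);yaw=-22.65
ly=np.array([-np.sin(np.radians(yaw)),np.cos(np.radians(yaw))])
g=lc+ly*.004
print("grasp",g, "zangs",yaw,yaw+180)
for zz in(yaw,yaw+180,): plan([*g,.20],zz)
for n,box,zr in (("top",(165,205,245,280),(.02,.095)),("top",(190,245,160,212),(.01,.07))):
    W=np.load(n+"W.npy")[box[0]:box[1],box[2]:box[3]].reshape(-1,3);Q=W[(W[:,2]>zr[0])&(W[:,2]<zr[1])];print(Q.min(0),Q.max(0),(Q.min(0)+Q.max(0))/2)
print(proj("top",[[*(lc+ly*.069),.126+.008]]),proj("scene",[[*(lc+ly*.069),.126],[*(lc+ly*.069),.046]]))
E
```

```text
t 0.10 P [ 0.1866 -0.4633  0.2305] zang -68.06 xax [-0.001  0.002 -1.   ] F [-0.19 -0.1   0.73] T [-0.03  0.05  0.04] w 0.0856 j [-1.19  0.24  0.    1.34  0.    1.57]
[[-0.001  0.928  0.374]
 [ 0.002  0.374 -0.928]
 [-1.     0.    -0.002]]
grasp [0.4863404 0.3029915] zangs -22.65 157.35
shift [ 0.1266  2.2572 -2.3951] turn [-1.5853 -0.0035 -0.0016]
shift [ 0.1266  2.2572 -2.3951] turn [ 4.6979e+00 -2.0000e-03  4.4000e-03]
[0.6866788  0.22726639 0.02026304] [0.73183906 0.27446851 0.09282196] [0.70925893 0.25086745 0.0565425 ]
[0.61154918 0.37501045 0.01036943] [0.67498751 0.4403401  0.06559581] [0.64326835 0.40767528 0.03798262]
[[197.50297175 273.29081022]] [[231.37829833 317.42036195]
 [237.62936163 341.81949583]]
```

Run:
```python
from h import *
o,P,R=state()
A=np.array([.187,-.464,.231]);B=np.array([.4863,.3030,.205]);th0=-68.06;N=8
d=(B-A)/N; dth=(157.35-th0)/N; print(dth,np.radians(dth)/.5)
for k in range(N):
    G=Rtool(th0+k*dth);print(k,(G.T@d/.25).round(3))
```

```text
28.17625 0.9835366667301045
0 [ 0.013  0.282 -0.3  ]
1 [ 0.013  0.39  -0.131]
2 [0.013 0.406 0.069]
3 [0.013 0.325 0.252]
4 [0.013 0.168 0.376]
5 [ 0.013 -0.03   0.411]
6 [ 0.013 -0.22   0.348]
7 [ 0.013 -0.358  0.203]
```

Request:
{"api": "apply_moves", "payload": {
  "targets": [0.003,0.07,-0.075,-0.246,0,0,1,0.006,0.141,-0.15,-0.492,0,0,1,0.01,0.211,-0.225,-0.738,0,0,1,0.013,0.282,-0.3,-0.984,0,0,1]
}}

```text
clock: 0.43
eef_pos: [0.2241, -0.3666, 0.2274]
tool_rot: [0.24, 0.666, -0.239, 0.665]
ft_force: [-0.4, 0.0, -0.8]
grip_width: 0.0856
```

Request:
{"api": "apply_moves", "payload": {
  "targets": [0.003,0.098,-0.033,-0.246,0,0,1,0.006,0.195,-0.066,-0.492,0,0,1,0.01,0.293,-0.098,-0.738,0,0,1,0.013,0.39,-0.131,-0.984,0,0,1]
}}

```text
clock: 0.77
eef_pos: [0.2615, -0.2707, 0.2244]
tool_rot: [0.07, 0.704, -0.07, 0.703]
ft_force: [0.2, 0.4, 0.3]
grip_width: 0.0852
```

```bash
python3 -c "
from h import *
show()"
```

```text
t 0.77 P [ 0.2615 -0.2707  0.2244] zang -11.36 xax [-0.     0.001 -1.   ] F [0.24 0.36 0.33] T [ 0.02 -0.07 -0.07] w 0.0852 j [-0.8  -0.   -0.29  1.28  0.    0.97]
```

Tracking matches the plan, so I'll continue.

Request:
{"api": "apply_moves", "payload": {
  "targets": [0.003,0.102,0.017,-0.246,0,0,1,0.006,0.203,0.035,-0.492,0,0,1,0.01,0.305,0.052,-0.738,0,0,1,0.013,0.406,0.069,-0.984,0,0,1]
}}

```text
clock: 1.1
eef_pos: [0.2989, -0.1748, 0.2212]
tool_rot: [-0.103, 0.7, 0.104, 0.699]
ft_force: [0.4, -0.3, -0.0]
grip_width: 0.0853
```

Request:
{"api": "apply_moves", "payload": {
  "targets": [0.003,0.081,0.063,-0.246,0,0,1,0.006,0.163,0.126,-0.492,0,0,1,0.01,0.244,0.189,-0.738,0,0,1,0.013,0.325,0.252,-0.984,0,0,1]
}}

```text
clock: 1.43
eef_pos: [0.3362, -0.0791, 0.218]
tool_rot: [-0.271, 0.653, 0.271, 0.653]
ft_force: [0.2, -0.5, -0.2]
grip_width: 0.0853
```

Request:
{"api": "apply_moves", "payload": {
  "targets": [0.003,0.042,0.094,-0.246,0,0,1,0.006,0.084,0.188,-0.492,0,0,1,0.01,0.126,0.282,-0.738,0,0,1,0.013,0.168,0.376,-0.984,0,0,1]
}}

```text
clock: 1.77
eef_pos: [0.3735, 0.0169, 0.2147]
tool_rot: [-0.422, 0.568, 0.422, 0.567]
ft_force: [0.7, -0.7, -0.4]
grip_width: 0.0853
```

Request:
{"api": "apply_moves", "payload": {
  "targets": [0.003,-0.008,0.103,-0.246,0,0,1,0.006,-0.015,0.206,-0.492,0,0,1,0.01,-0.022,0.308,-0.738,0,0,1,0.013,-0.03,0.411,-0.984,0,0,1]
}}

```text
clock: 2.1
eef_pos: [0.4109, 0.1128, 0.2114]
tool_rot: [-0.547, 0.448, 0.547, 0.447]
ft_force: [0.0, -0.6, 0.5]
grip_width: 0.086
```

```bash
python3 -c "
from h import *
show();plan([.4863,.3030,.205],157.35)"
```

```text
t 2.10 P [0.4109 0.1128 0.2114] zang 101.44 xax [-0.001 -0.    -1.   ] F [ 0.03 -0.61  0.52] T [ 0.03 -0.02  0.02] w 0.0860 j [ 0.27  0.11 -0.21  1.25 -0.    0.07]
shift [ 0.025  -0.4467  0.6859] turn [-1.9517e+00  6.0000e-04 -1.9000e-03]
```

Request:
{"api": "apply_moves", "payload": {
  "targets": [0.003,-0.055,0.087,-0.246,0,0,0.6,0.006,-0.11,0.174,-0.492,0,0,0.6,0.01,-0.165,0.261,-0.738,0,0,0.6,0.013,-0.22,0.348,-0.984,0,0,0.6]
}}

```text
clock: 2.43
eef_pos: [0.4482, 0.2087, 0.208]
tool_rot: [-0.64, 0.301, 0.64, 0.301]
ft_force: [0.3, -0.3, -0.6]
grip_width: 0.0512
```

Request:
{"api": "apply_moves", "payload": {
  "targets": [0.003,-0.09,0.051,-0.246,0,0,0.6,0.006,-0.18,0.101,-0.492,0,0,0.6,0.01,-0.269,0.152,-0.738,0,0,0.6,0.013,-0.358,0.203,-0.984,0,0,0.6,0.013,-0.358,0.203,-0.984,0,0,0.6,0.013,-0.358,0.203,-0.984,0,0,0.6]
}}

```text
clock: 2.93
eef_pos: [0.4851, 0.3042, 0.204]
tool_rot: [-0.693, 0.139, 0.694, 0.137]
ft_force: [-0.9, -0.7, -1.2]
grip_width: 0.0515
```

```bash
python3 -c "
from h import *
show();plan([.4863,.3030,.114],157.35)"
```

```text
t 2.93 P [0.4851 0.3042 0.204 ] zang 157.49 xax [-0.002 -0.001 -1.   ] F [-0.94 -0.67 -1.18] T [-0.05 -0.04 -0.04] w 0.0515 j [ 0.56  0.4   0.16  1.33 -0.   -0.62]
shift [ 0.36    0.0021 -0.0066] turn [ 0.0049  0.0023 -0.0038]
```

Request:
{"api": "apply_moves", "payload": {
  "targets": [0.06,0,-0.003,0,0,0,0.6,0.12,0,-0.006,0,0,0,0.6,0.18,0,-0.006,0,0,0,0.6,0.24,0,-0.006,0,0,0,0.6,0.3,0,-0.006,0,0,0,0.6,0.34,0,-0.006,0,0,0,0.6,0.36,0,-0.006,0,0,0,0.6,0.36,0,-0.006,0,0,0,0.6]
}}

```text
clock: 3.6
eef_pos: [0.4859, 0.3018, 0.1142]
tool_rot: [-0.693, 0.139, 0.694, 0.138]
ft_force: [0.0, -0.3, 0.3]
grip_width: 0.051
```

```bash
python3 -c "
from h import *
show()
p,d=bot.camera('scene');cv2.imwrite('pics/s1.png',cv2.resize(p[200:400,170:370,::-1],(600,600),interpolation=cv2.INTER_CUBIC))"
```

```text
t 3.60 P [0.4859 0.3018 0.1142] zang 157.38 xax [-0.002 -0.002 -1.   ] F [ 0.01 -0.33  0.33] T [-0.05  0.01 -0.02] w 0.0510 j [ 0.56  0.46  0.    1.12 -0.   -0.62]
```

View pics/s1.png

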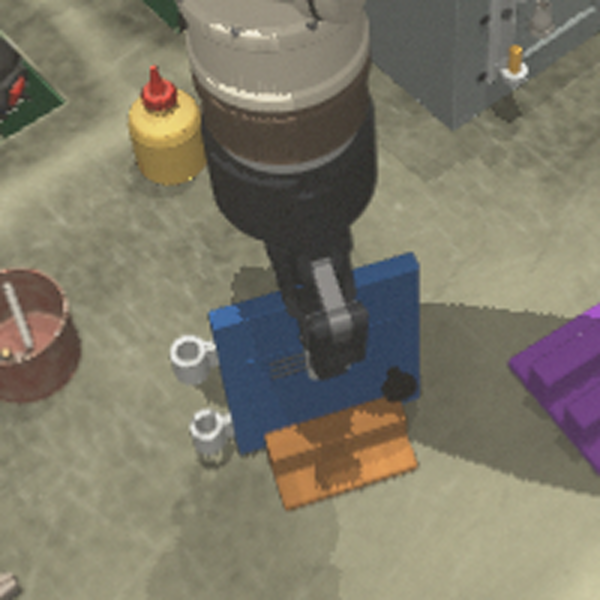

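The fingers straddle the leaf's top edge near its middle (crop (330,330)), and the knuckles at (190,360) and (205,430) are free. I'll close the gripper.

Request:
{"api": "apply_moves", "payload": {
  "targets": [0,0,0,0,0,0,0.3,0,0,0,0,0,0,0.2,0,0,0,0,0,0,0.1,0,0,0,0,0,0,0,0,0,0,0,0,0,0,0,0,0,0,0,0,0]
}}

```text
clock: 4.15
eef_pos: [0.4875, 0.3034, 0.1164]
tool_rot: [0.694, -0.138, -0.693, -0.139]
ft_force: [0.4, 0.8, 4.8]
grip_width: 0.0112
```

Request:
{"api": "apply_moves", "payload": {
  "targets": [-0.02,0,0,0,0,0,0,-0.05,0,0,0,0,0,0,-0.1,0,0,0,0,0,0,-0.15,0,0,0,0,0,0,-0.2,0,0,0,0,0,0,-0.26,0,0,0,0,0,0,-0.3,0,0,0,0,0,0,-0.32,0,0,0,0,0,0,-0.32,0,0,0,0,0,0]
}}

```text
clock: 4.9
eef_pos: [0.4874, 0.3032, 0.1965]
tool_rot: [0.694, -0.138, -0.693, -0.139]
ft_force: [0.2, -0.4, -3.2]
grip_width: 0.0111
```

```bash
python3 -c "
from h import *
show()
p,d=bot.camera('scene');cv2.imwrite('pics/s2.png',cv2.resize(p[200:400,170:370,::-1],(600,600),interpolation=cv2.INTER_CUBIC))"
```

```text
t 4.90 P [0.4874 0.3032 0.1965] zang 157.45 xax [ 0.002  0.001 -1.   ] F [ 0.18 -0.38 -3.24] T [ 0.   -0.01  0.03] w 0.0111 j [ 0.56  0.4   0.14  1.31  0.   -0.62]
```

View pics/s2.png

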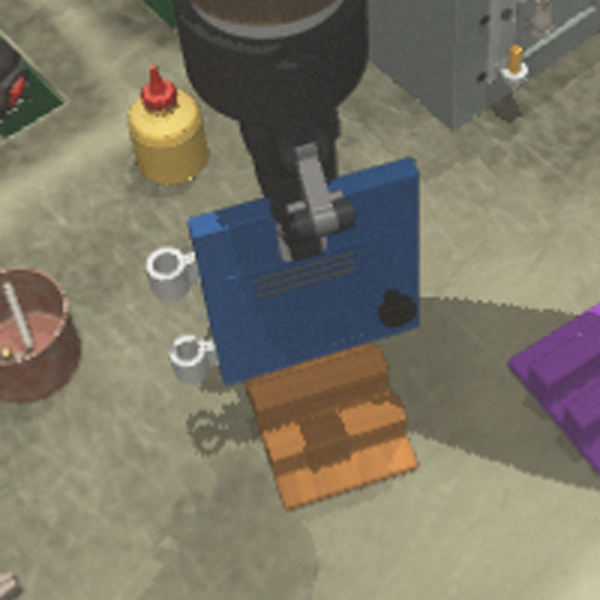

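The leaf is lifted straight and held. The load is about 3.5 to 4 N and the stand at crop (330,440) stayed put. Next I'll carry it to a staging pose in front of the hinge.

Run:
```python
from h import *
A=np.array([.4874,.3032,.1965]);B=np.array([.470,.0504,.178]);th0=157.4;N=3
d=(B-A)/N; dth=(95-th0)/N; print(dth,-np.radians(dth)/.5)
for k in range(N):
    G=Rtool(th0+k*dth);print(k,(G.T@d/.25).round(3))
```

```text
-20.8 0.7260569688296411
0 [ 0.025  0.32  -0.108]
1 [ 0.025  0.261 -0.215]
2 [ 0.025  0.168 -0.293]
```

Request:
{"api": "apply_moves", "payload": {
  "targets": [0.004,0.053,-0.018,0.121,0,0,0,0.008,0.107,-0.036,0.242,0,0,0,0.012,0.16,-0.054,0.363,0,0,0,0.017,0.213,-0.072,0.484,0,0,0,0.021,0.267,-0.09,0.605,0,0,0,0.025,0.32,-0.108,0.726,0,0,0]
}}

```text
clock: 5.45
eef_pos: [0.4801, 0.2176, 0.1876]
tool_rot: [-0.656, 0.263, 0.657, 0.261]
ft_force: [0.5, -0.2, -2.2]
grip_width: 0.0114
```

Request:
{"api": "apply_moves", "payload": {
  "targets": [0.004,0.043,-0.036,0.121,0,0,0,0.008,0.087,-0.072,0.242,0,0,0,0.012,0.13,-0.108,0.363,0,0,0,0.017,0.174,-0.143,0.484,0,0,0,0.021,0.217,-0.179,0.605,0,0,0,0.025,0.261,-0.215,0.726,0,0,0]
}}

```text
clock: 5.95
eef_pos: [0.4744, 0.1334, 0.1815]
tool_rot: [-0.598, 0.377, 0.599, 0.376]
ft_force: [-0.8, -0.7, -2.7]
grip_width: 0.0114
```

Request:
{"api": "apply_moves", "payload": {
  "targets": [0.004,0.028,-0.049,0.121,0,0,0,0.008,0.056,-0.098,0.242,0,0,0,0.012,0.084,-0.147,0.363,0,0,0,0.017,0.112,-0.195,0.484,0,0,0,0.021,0.14,-0.244,0.605,0,0,0,0.025,0.168,-0.293,0.726,0,0,0,0.025,0.168,-0.293,0.726,0,0,0,0.025,0.168,-0.293,0.726,0,0,0]
}}

```text
clock: 6.62
eef_pos: [0.4687, 0.0496, 0.1756]
tool_rot: [-0.521, 0.478, 0.522, 0.477]
ft_force: [0.0, 0.1, -2.6]
grip_width: 0.0112
```

```bash
python3 -c "
from h import *
show()
for n,b in (('scene',(120,320,230,430)),('top',(180,330,300,450))):
    p,d=bot.camera(n);cv2.imwrite(f'pics/{n}3.png',cv2.resize(p[b[0]:b[1],b[2]:b[3],::-1],(600,600),interpolation=cv2.INTER_CUBIC));np.savez(n+'3.npz',p=p,d=d)"
```

```text
t 6.62 P [0.4687 0.0496 0.1756] zang 95.02 xax [-0.002  0.    -1.   ] F [ 0.04  0.1  -2.64] T [ 0.01 -0.01  0.04] w 0.0112 j [ 0.11  0.22 -0.17  1.18  0.    0.02]
```

View pics/scene3.png

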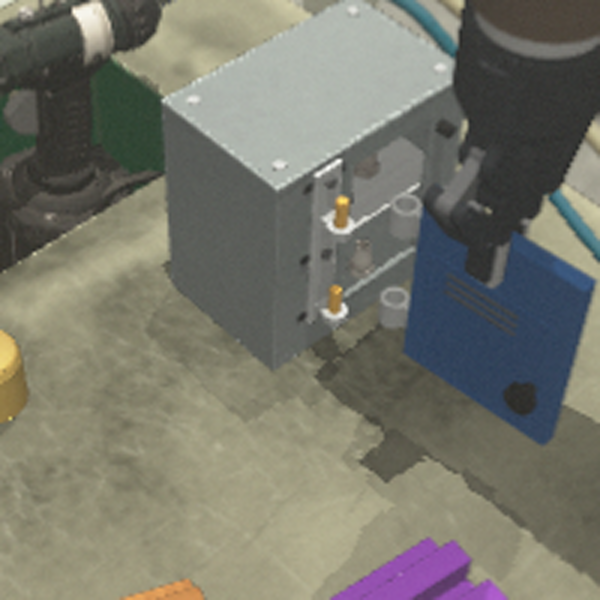

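View pics/top3.png

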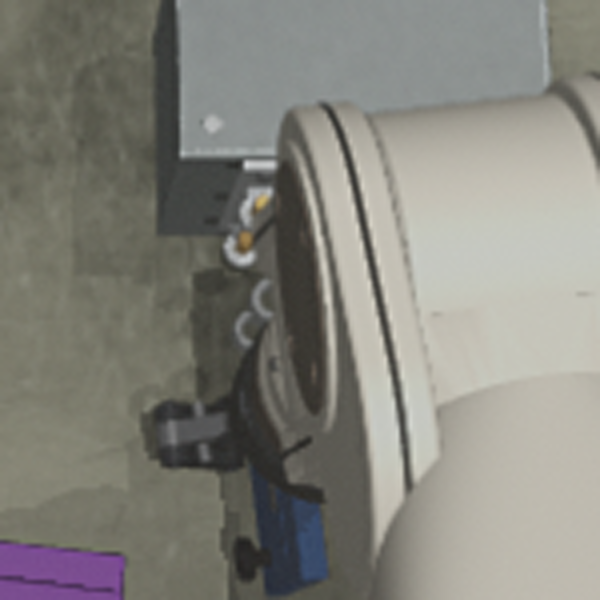

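```bash
cat > ov.py <<'E'
from h import *
import sys
def circ(c,r,z,n=60):
    t=np.linspace(0,2*np.pi,n);return np.stack([c[0]+r*np.cos(t),c[1]+r*np.sin(t),np.full(n,z)],1)
def overlay(name,p,out,k,zk,pin,box,s):
    im=cv2.resize(p[box[0]:box[1],box[2]:box[3],::-1],None,fx=s,fy=s,interpolation=cv2.INTER_CUBIC)
    def dr(P,col):
        q=(proj(name,P)-[box[2],box[0]]+.5)*s-.5;cv2.polylines(im,[np.round(q*8).astype(np.int32)],True,col,1,cv2.LINE_AA,3)
    if k is not None:
      for dz in (0,.08):
        dr(circ(k,.0095,zk+dz+.02),(0,255,0));dr(circ(k,.006,zk+dz+.02),(0,255,0));dr(circ(k,.0095,zk+dz),(0,160,0))
    if pin is not None:
      for z0 in (.05,.13):
        dr(circ(pin,.009,z0),(0,0,255));dr(circ(pin,.003,z0+.0205),(255,0,255));dr(circ(pin,.0045,z0+.0185),(255,0,255));dr(circ(pin,.0045,z0),(255,0,255))
    cv2.imwrite(out,im)
E
python3 - <<'E'
from ov import *
o,P,R=state()
zl=-R[:,2];ly=np.array([-zl[1],zl[0]]); print("ly",ly)
k=P[:2]+ly*.0642;zk=P[2]-.0904;print(k,zk)
p=np.load('scene3.npz')['p']
overlay('scene',p,'pics/ov3.png',k,zk,(.5805,.056),(165,240,320,395),8)
E
```

```text
ly [0.99602653 0.08905585]
[0.53320502 0.05613125] 0.08567407593628591
```

View pics/ov3.png

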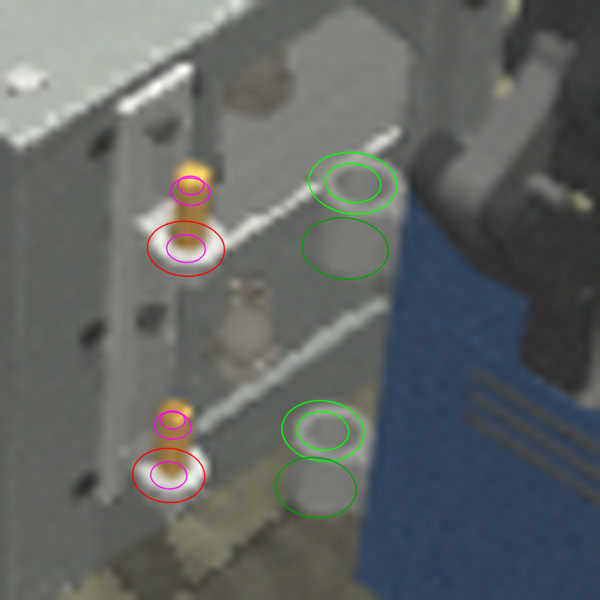

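Run:
```python
from ov import *
o,P,R=state()
zl=-R[:,2];ly=np.array([-zl[1],zl[0]])
k=P[:2]+ly*.0642;zk=P[2]-.0904
p=np.load('scene3.npz')['p'].astype(float)
p=np.clip((p-40)*1.5,0,255).astype(np.uint8)
for X in ([.5805,.056,.15],[*k,.185]):
    X=np.array(X);print(np.array([(proj('scene',X+e)-proj('scene',X))[0] for e in np.eye(3)*.001]).round(3).tolist())
overlay('scene',p,'pics/a.png',k,zk,None,(180,230,350,375),12)
overlay('scene',p,'pics/a2.png',None,zk,(.5805,.056),(180,230,332,357),12)
overlay('scene',p,'pics/b.png',None,zk,None,(180,230,350,375),12)
overlay('scene',p,'pics/b2.png',None,zk,None,(180,230,332,357),12)
cv2.imwrite('pics/ab.png',np.hstack([cv2.imread('pics/%s.png'%n)[:600,:200] if 0 else cv2.resize(cv2.imread('pics/%s.png'%n),None,fx=.66,fy=.98) for n in('a','b','a2','b2')]))
```

```text
[[-0.383, -0.285], [-0.388, 0.256], [0.03, -0.393]]
[[-0.417, -0.302], [-0.4, 0.271], [0.05, -0.416]]
```

View pics/ab.png

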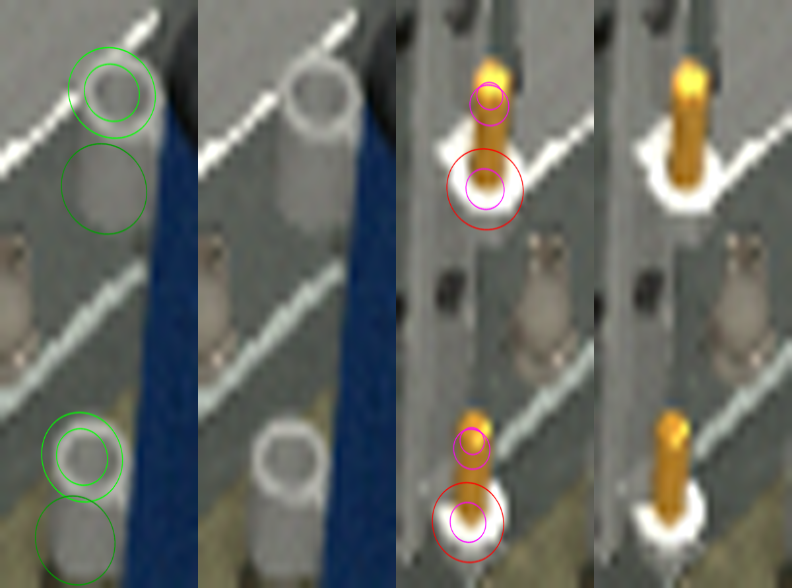

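The scene view shows the leaf hanging with its knob toward +y, its knuckles at crop (405,205) and (393,292), and the pins at (342,210) and (335,298). The knuckles are ready to move over the pins. I'll approach horizontally, with the knuckles about 15 mm above the tips, and look again up close.

Request:
{"api": "apply_moves", "payload": {
  "targets": [0,-0.03,-0.004,0,0,0,0,0,-0.06,-0.008,0,0,0,0,0,-0.09,-0.012,0,0,0,0,0,-0.12,-0.016,0,0,0,0,0,-0.15,-0.02,0,0,0,0,0,-0.175,-0.024,0,0,0,0,0,-0.188,-0.025,0,0,0,0,0,-0.19,-0.025,0,0,0,0,0,-0.19,-0.025,0,0,0,0]
}}

```text
clock: 7.47
eef_pos: [0.5174, 0.048, 0.1763]
tool_rot: [-0.521, 0.478, 0.522, 0.477]
ft_force: [0.2, -0.5, -3.3]
grip_width: 0.011
```

```bash
cat > look.py <<'E'
from ov import *
import sys
n=sys.argv[1];pin=(float(sys.argv[2]),float(sys.argv[3]));off=(float(sys.argv[4]),float(sys.argv[5]));cam=sys.argv[6] if len(sys.argv)>6 else 'scene'
show();o,P,R=state()
zl=-R[:,2];ly=np.array([-zl[1],zl[0]]);k=P[:2]+ly*.0642;zk=P[2]-.0904;print('k',k.round(4),zk.round(4))
p,d=bot.camera(cam);np.savez(f'{cam}_{n}.npz',p=p,d=d)
p=np.clip((p.astype(float)-40)*1.5,0,255).astype(np.uint8)
b=(178,232,325,361)
overlay(cam,p,'pics/a.png',k+off,zk,pin,b,11);overlay(cam,p,'pics/b.png',None,zk,None,b,11)
cv2.imwrite(f'pics/look{n}.png',np.hstack([cv2.imread('pics/a.png'),cv2.imread('pics/b.png')]))
E
python3 look.py 4 .5828 .0527 -.0017 -.0012
```

```text
t 7.47 P [0.5174 0.048  0.1763] zang 95.05 xax [-0.001 -0.    -1.   ] F [ 0.18 -0.48 -3.26] T [-0.   -0.06 -0.  ] w 0.0110 j [ 0.09  0.31 -0.05  1.21  0.    0.  ]
k [0.5814 0.0536] 0.0859
```

View pics/look4.png

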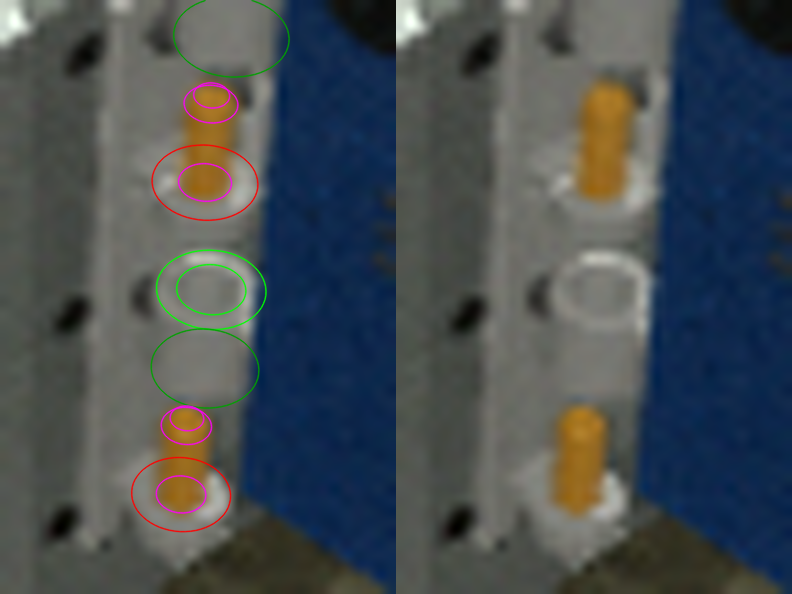

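Request:
{"api": "apply_moves", "payload": {
  "targets": [0.01,-0.004,-0.002,0,0,0,0,0.02,-0.01,-0.004,0,0,0,0,0.03,-0.01,-0.004,0,0,0,0,0.04,-0.01,-0.004,0,0,0,0,0.048,-0.01,-0.004,0,0,0,0,0.048,-0.01,-0.004,0,0,0,0]
}}

```text
clock: 8.02
eef_pos: [0.5195, 0.0472, 0.1639]
tool_rot: [-0.521, 0.478, 0.522, 0.477]
ft_force: [-0.6, -0.6, -2.7]
grip_width: 0.0112
```

```bash
python3 look.py 5 .5828 .0527 -.0011 -.0001
```

```text
t 8.02 P [0.5195 0.0472 0.1639] zang 95.05 xax [-0.001 -0.    -1.   ] F [-0.62 -0.62 -2.69] T [-0.06  0.04 -0.03] w 0.0112 j [ 0.09  0.32 -0.06  1.19  0.    0.  ]
k [0.5834 0.0529] 0.0735
```

View pics/look5.png

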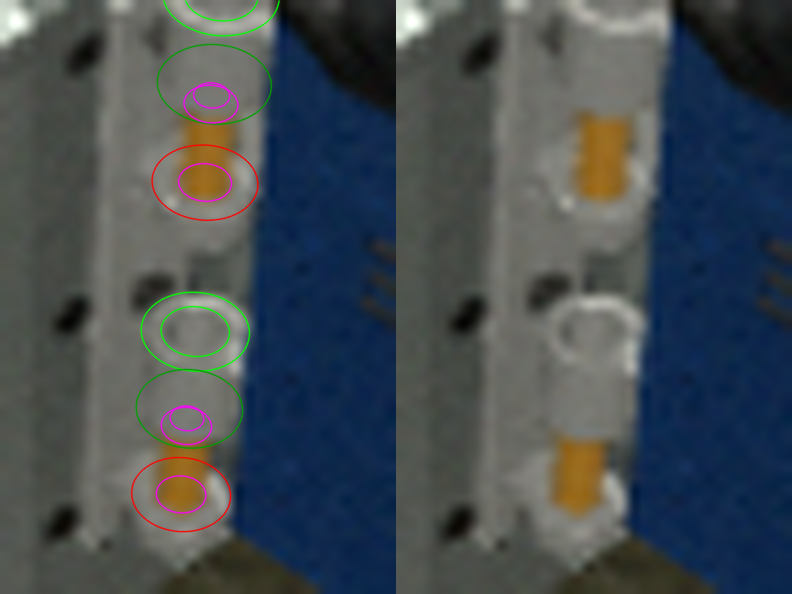

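Request:
{"api": "apply_moves", "payload": {
  "targets": [0.006,0,0,0,0,0,0,0.012,0,0,0,0,0,0,0.016,0,0,0,0,0,0,0.016,0,0,0,0,0,0]
}}

```text
clock: 8.4
eef_pos: [0.5198, 0.0472, 0.1603]
tool_rot: [-0.521, 0.478, 0.522, 0.477]
ft_force: [-0.3, 0.5, -3.0]
grip_width: 0.011
```

```bash
python3 look.py 6 .5828 .0527 -.0011 -.0001
```

```text
t 8.40 P [0.5198 0.0472 0.1603] zang 95.06 xax [-0. -0. -1.] F [-0.29  0.49 -2.97] T [-0.04 -0.02 -0.03] w 0.0110 j [ 0.09  0.33 -0.07  1.18 -0.    0.  ]
k [0.5838 0.0529] 0.0699
```

View pics/look6.png

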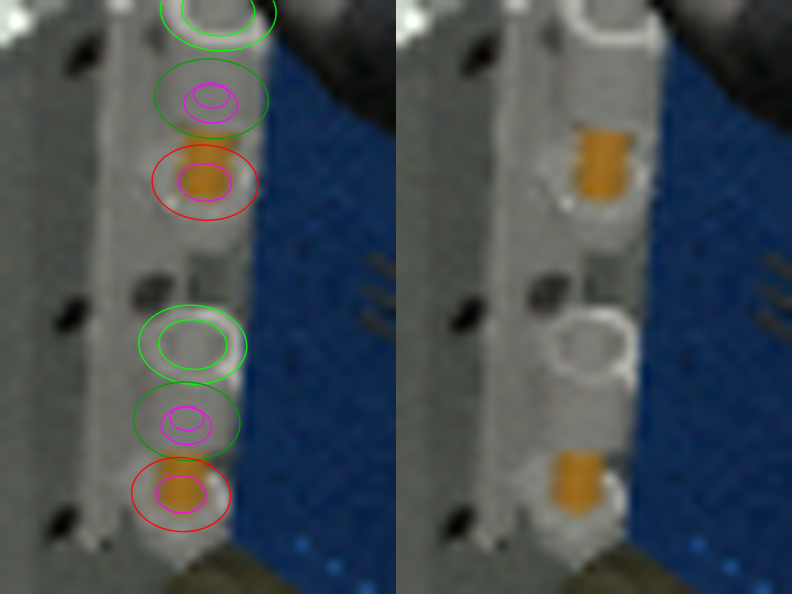

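No contact yet and the alignment looks good. I'll lower it 3 mm further.

Request:
{"api": "apply_moves", "payload": {
  "targets": [0.004,0,0,0,0,0,0,0.008,0,0,0,0,0,0,0.012,0,0,0,0,0,0,0.012,0,0,0,0,0,0]
}}

```text
clock: 8.78
eef_pos: [0.5198, 0.0472, 0.1573]
tool_rot: [-0.521, 0.478, 0.522, 0.477]
ft_force: [-0.2, -0.2, -3.2]
grip_width: 0.0114
```

```bash
python3 -c "
from h import *
show()"
```

```text
t 8.78 P [0.5198 0.0472 0.1573] zang 95.05 xax [-0. -0. -1.] F [-0.21 -0.21 -3.25] T [ 0.03 -0.07  0.01] w 0.0114 j [ 0.09  0.33 -0.07  1.17  0.    0.  ]
```

Request:
{"api": "apply_moves", "payload": {
  "targets": [0.005,0,0,0,0,0,0,0.01,0,0,0,0,0,0,0.015,0,0,0,0,0,0,0.02,0,0,0,0,0,0,0.02,0,0,0,0,0,0]
}}

```text
clock: 9.2
eef_pos: [0.5198, 0.0472, 0.1522]
tool_rot: [-0.521, 0.478, 0.522, 0.477]
ft_force: [0.4, -0.6, -3.2]
grip_width: 0.0111
```

```bash
python3 -c "
from h import *
show()"
```

```text
t 9.20 P [0.5198 0.0472 0.1522] zang 95.05 xax [-0.001 -0.    -1.   ] F [ 0.4  -0.64 -3.18] T [-0.06  0.01  0.02] w 0.0111 j [ 0.09  0.33 -0.08  1.16  0.    0.  ]
```

Request:
{"api": "apply_moves", "payload": {
  "targets": [0.006,0,0,0,0,0,0,0.012,0,0,0,0,0,0,0.018,0,0,0,0,0,0,0.024,0,0,0,0,0,0,0.03,0,0,0,0,0,0,0.036,0,0,0,0,0,0,0.036,0,0,0,0,0,0]
}}

```text
clock: 9.78
eef_pos: [0.5197, 0.0472, 0.1431]
tool_rot: [-0.521, 0.478, 0.522, 0.477]
ft_force: [0.1, -0.7, -2.9]
grip_width: 0.0108
```

```bash
python3 look.py 7 .5828 .0527 -.0011 -.0001
```

```text
t 9.78 P [0.5197 0.0472 0.1431] zang 95.05 xax [-0.001 -0.    -1.   ] F [ 0.05 -0.72 -2.88] T [-0.01  0.04 -0.01] w 0.0108 j [ 0.09  0.34 -0.1   1.14  0.    0.  ]
k [0.5837 0.0529] 0.0527
```

View pics/look7.png

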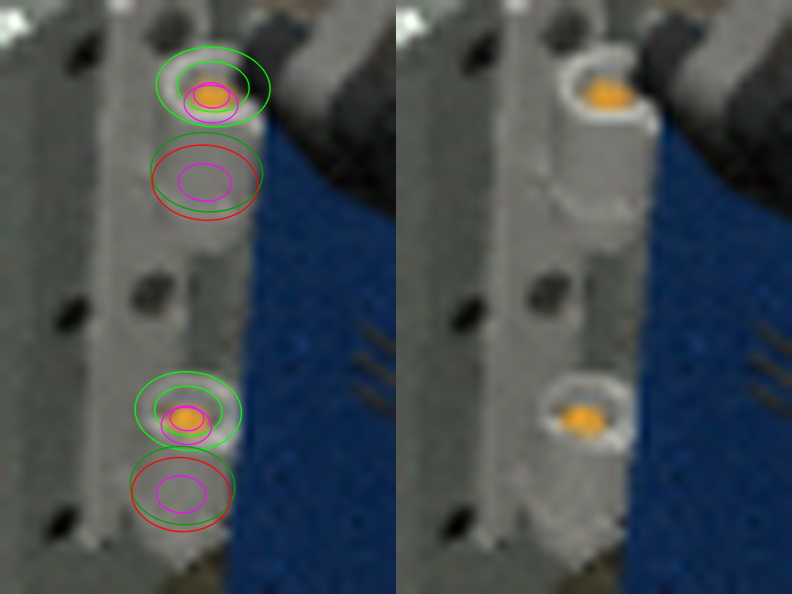

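Both brass tips now show inside the knuckle bores (right panel, (605,92) and (582,420)), about 3 mm short of the seat. I'll lower gently to seat it.

Request:
{"api": "apply_moves", "payload": {
  "targets": [0.004,0,0,0,0,0,0,0.008,0,0,0,0,0,0,0.01,0,0,0,0,0,0,0.01,0,0,0,0,0,0]
}}

```text
clock: 10.17
eef_pos: [0.5199, 0.0472, 0.1409]
tool_rot: [-0.522, 0.478, 0.522, 0.477]
ft_force: [0.4, -0.0, -2.8]
grip_width: 0.0109
```

Request:
{"api": "apply_moves", "payload": {
  "targets": [0.002,0,0,0,0,0,0,0.002,0,0,0,0,0,0]
}}

```text
clock: 10.33
eef_pos: [0.52, 0.0472, 0.1405]
tool_rot: [-0.522, 0.477, 0.522, 0.477]
ft_force: [0.7, 0.0, -1.7]
grip_width: 0.011
```

Request:
{"api": "apply_moves", "payload": {
  "targets": [0.002,0,0,0,0,0,0,0.002,0,0,0,0,0,0]
}}

```text
clock: 10.5
eef_pos: [0.5201, 0.0473, 0.1403]
tool_rot: [0.522, -0.477, -0.521, -0.478]
ft_force: [-0.3, 0.3, -0.6]
grip_width: 0.0111
```

Request:
{"api": "apply_moves", "payload": {
  "targets": [0.002,0,0,0,0,0,0,0.002,0,0,0,0,0,0]
}}

```text
clock: 10.67
eef_pos: [0.5201, 0.0472, 0.1402]
tool_rot: [0.522, -0.477, -0.521, -0.478]
ft_force: [-2.2, -1.0, 3.8]
grip_width: 0.0109
```

The knuckles are seated at the expected height (0.1402 against the computed 0.1404), and Fz has gone from -3 to +3.8. I'll release and lift straight up.

Request:
{"api": "apply_moves", "payload": {
  "targets": [-0.002,0,0,0,0,0,0.15,-0.002,0,0,0,0,0,0.3,-0.002,0,0,0,0,0,0.5,-0.002,0,0,0,0,0,0.5,-0.002,0,0,0,0,0,0.5]
}}

```text
clock: 11.08
eef_pos: [0.5201, 0.0473, 0.14]
tool_rot: [0.522, -0.477, -0.522, -0.477]
ft_force: [-0.4, -0.3, 0.1]
grip_width: 0.043
```

Request:
{"api": "apply_moves", "payload": {
  "targets": [-0.04,0,0,0,0,0,0.5,-0.1,0,0,0,0,0,0.5,-0.16,0,0,0,0,0,0.5,-0.22,0,0,0,0,0,0.5,-0.26,0,0,0,0,0,0.5,-0.28,0,0,0,0,0,0.5,-0.28,0,0,0,0,0,0.5]
}}

```text
clock: 11.67
eef_pos: [0.5209, 0.0473, 0.2117]
tool_rot: [0.522, -0.477, -0.521, -0.478]
ft_force: [0.5, -0.3, -0.9]
grip_width: 0.0428
```

```bash
python3 -c "
from h import *
show()
p,d=bot.camera('scene');np.savez('scene8.npz',p=p,d=d);cv2.imwrite('pics/s8.png',cv2.resize(p[120:320,230,None].repeat(1,1)[:0] if 0 else p[120:320,230:430,::-1],(600,600),interpolation=cv2.INTER_CUBIC))
W=world('scene',d);hsv=cv2.cvtColor(p,cv2.COLOR_RGB2HSV);H=hsv[...,0].astype(int);S=hsv[...,1]
m=(H>100)&(H<125)&(S>100)&(W[...,2]>.03)&(W[...,2]<.19)&(W[...,0]>.4)&(W[...,0]<.6)&(abs(W[...,1])<.12)
T=W[m&(abs(W[...,2]-.172)<.007)];print('leaf z max',np.percentile(W[m][:,2],[1,50,99]),len(T));c=T.mean(0);u,s,vt=np.linalg.svd(T[:,:2]-c[:2]);print(c,vt[0],np.percentile((T[:,:2]-c[:2])@vt[0],[1,99]))
"
```

```text
t 11.67 P [0.5209 0.0473 0.2117] zang 95.06 xax [ 0.003  0.    -1.   ] F [ 0.47 -0.26 -0.9 ] T [ 0.05 -0.05 -0.06] w 0.0428 j [0.09 0.29 0.02 1.3  0.   0.  ]
leaf z max [0.03401163 0.11930786 0.17191153] 350
[0.51106478 0.0481431  0.16926223] [-0.9951816  -0.09804885] [-0.05185404  0.0544098 ]
```

View pics/s8.png

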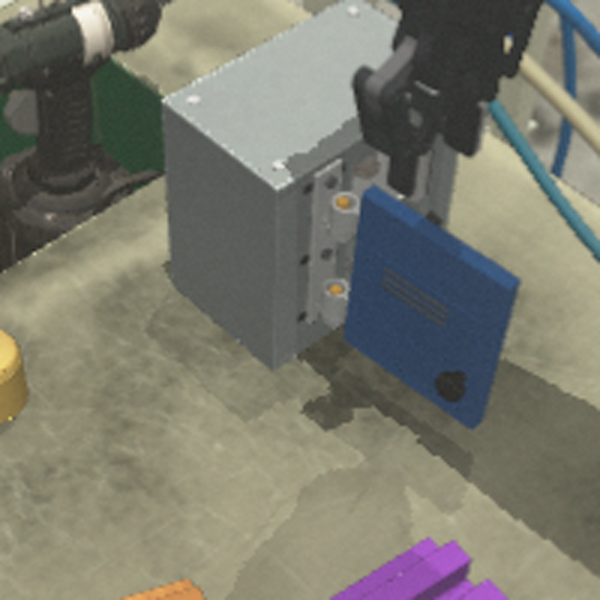

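The leaf hangs fully down: its top is at z = 0.172 and both brass tips are flush in the bores at (344,202) and (336,289). It stands about 84° open. Next I'll close the fingers, go beside the outer face above the knob, and push the door shut along an arc.

Request:
{"api": "apply_moves", "payload": {
  "targets": [0,0.02,0.04,0,0,0,0.2,0,0.05,0.08,0,0,0,0,0,0.08,0.12,0,0,0,0,0,0.088,0.15,0,0,0,0,0,0.088,0.152,0,0,0,0,0,0.088,0.152,0,0,0,0]
}}

```text
clock: 12.22
eef_pos: [0.4943, 0.084, 0.2101]
tool_rot: [0.522, -0.477, -0.522, -0.477]
ft_force: [0.0, 0.1, 0.0]
grip_width: -0.0005
```

Run:
```python
from h import *
show()
o,P,R=state();H=np.array([.5835,.053]);v=P[:2]-H
print("r,d",v@R[:2,1],v@R[:2,2])
r,d=.085,.0205
for i in range(1,13):
    a=np.radians(28.2*i/12);c,s=np.cos(a),np.sin(a);print(i,round((r*(c-1)+d*s)/.25,3),round((-r*s+d*(c-1))/.25,3),round(-a/.5,3))
p,dd=bot.camera('scene');cv2.imwrite('pics/s9.png',cv2.resize(p[120:320,230:430,::-1],(600,600),interpolation=cv2.INTER_CUBIC))
```

```text
t 12.22 P [0.4943 0.084  0.2101] zang 95.16 xax [ 0. -0. -1.] F [0.03 0.11 0.02] T [-0.03 -0.08 -0.03] w -0.0005 j [ 0.17  0.25 -0.03  1.28 -0.    0.08]
r,d 0.08600245295593613 0.03891891553375325
1 0.003 -0.014 -0.082
2 0.006 -0.028 -0.164
3 0.007 -0.042 -0.246
4 0.009 -0.057 -0.328
5 0.01 -0.071 -0.41
6 0.01 -0.085 -0.492
7 0.009 -0.1 -0.574
8 0.008 -0.114 -0.656
9 0.007 -0.128 -0.738
10 0.004 -0.142 -0.82
11 0.002 -0.156 -0.902
12 -0.002 -0.17 -0.984
```

View pics/s9.png

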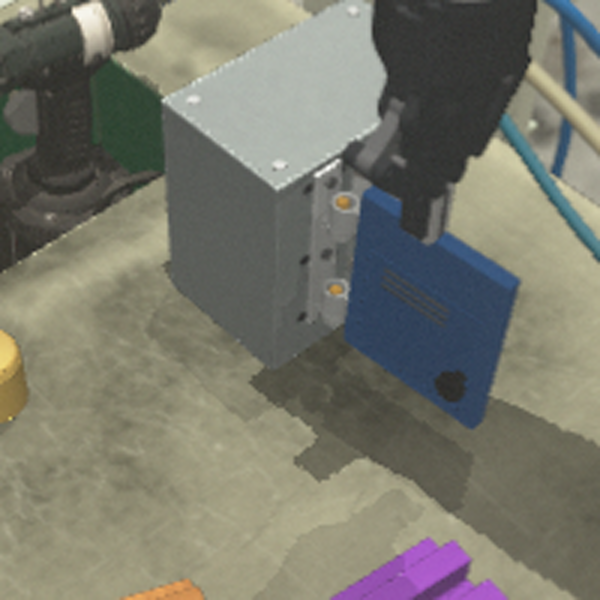

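Request:
{"api": "apply_moves", "payload": {
  "targets": [0.05,0,0,0,0,0,0,0.1,0,0,0,0,0,0,0.15,0,0,0,0,0,0,0.2,0,0,0,0,0,0,0.24,0,0,0,0,0,0,0.265,0,0,0,0,0,0,0.272,0,0,0,0,0,0,0.272,0,0,0,0,0,0]
}}

```text
clock: 12.93
eef_pos: [0.4946, 0.083, 0.1417]
tool_rot: [-0.521, 0.478, 0.522, 0.477]
ft_force: [-0.3, -0.7, 0.3]
grip_width: -0.0002
```

Run:
```python
from h import *
show()
o,P,R=state();H=np.array([.5835,.053]);v=P[:2]-H
print("r,d",v@R[:2,1],v@R[:2,2])
p,dd=bot.camera('scene');cv2.imwrite('pics/s10.png',cv2.resize(p[120:320,230:430,::-1],(600,600),interpolation=cv2.INTER_CUBIC))
```

```text
t 12.93 P [0.4946 0.083  0.1417] zang 95.04 xax [-0.001 -0.    -1.   ] F [-0.29 -0.69  0.29] T [ 0.    0.03 -0.  ] w -0.0002 j [ 0.17  0.3  -0.15  1.12 -0.    0.08]
r,d 0.08593025361667438 0.03766208644513656
```

View pics/s10.png

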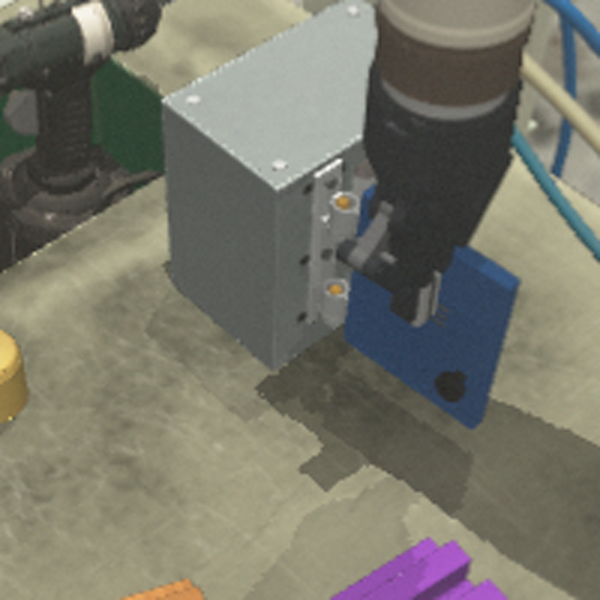

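Request:
{"api": "apply_moves", "payload": {
  "targets": [0,0,-0.012,0,0,0,0,0,0,-0.024,0,0,0,0,0,0,-0.036,0,0,0,0,0,0,-0.048,0,0,0,0,0,0,-0.06,0,0,0,0,0,0,-0.068,0,0,0,0,0,0,-0.068,0,0,0,0]
}}

```text
clock: 13.57
eef_pos: [0.4963, 0.0657, 0.1421]
tool_rot: [0.521, -0.478, -0.521, -0.478]
ft_force: [-0.4, 0.1, -0.0]
grip_width: 0.0002
```

Request:
{"api": "apply_moves", "payload": {
  "targets": [0,0.003,-0.014,-0.082,0,0,0,0,0.006,-0.028,-0.164,0,0,0,0,0.007,-0.042,-0.246,0,0,0,0,0.009,-0.057,-0.328,0,0,0,0,0.01,-0.071,-0.41,0,0,0,0,0.01,-0.085,-0.492,0,0,0]
}}

```text
clock: 14.07
eef_pos: [0.4955, 0.0448, 0.142]
tool_rot: [-0.577, 0.409, 0.577, 0.409]
ft_force: [0.4, -0.4, 1.2]
grip_width: 0.0002
```

```bash
cat > door.py <<'E'
from h import *
import sys
show()
o,P,R=state();H=np.array([.5835,.053]);v=P[:2]-H
print("r,d",v@R[:2,1],v@R[:2,2])
p,dd=bot.camera('scene');cv2.imwrite('pics/%s.png'%sys.argv[1],cv2.resize(p[120:320,230:430,::-1],(600,600),interpolation=cv2.INTER_CUBIC))
W=world('scene',dd);hsv=cv2.cvtColor(p,cv2.COLOR_RGB2HSV);Hh=hsv[...,0].astype(int);S=hsv[...,1]
m=(Hh>100)&(Hh<125)&(S>100)&(W[...,2]>.04)&(W[...,2]<.10)&(W[...,0]>.4)&(W[...,0]<.62)&(abs(W[...,1])<.15)
F=W[m];c=np.median(F,0);F=F[np.linalg.norm(F-c,axis=1)<.08];c=F.mean(0);u,s,vt=np.linalg.svd(F-c);n=vt[2]*np.sign(-vt[2][0]);print('door face normal',n.round(3),'open deg',90-np.degrees(np.arctan2(-n[0],n[1])) if 0 else np.degrees(np.arctan2(n[1],-n[0])),len(F))
E
python3 door.py s11
```

```text
t 14.07 P [0.4955 0.0448 0.142 ] zang 109.27 xax [-0.  0. -1.] F [ 0.38 -0.43  1.18] T [ 0.04 -0.    0.01] w 0.0002 j [ 0.09  0.29 -0.16  1.11  0.   -0.25]
r,d 0.08575741284629108 0.021266333857324994
door face normal [-0.32   0.947  0.006] open deg 71.33433305547838 1005
```

View pics/s11.png

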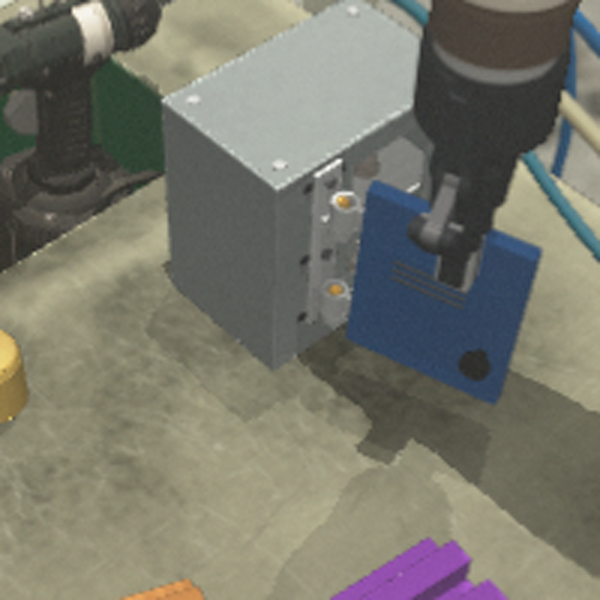

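The door is swinging with the finger and is about 71° open, with negligible force. I'll continue along the arc.

Request:
{"api": "apply_moves", "payload": {
  "targets": [0,0.003,-0.014,-0.082,0,0,0,0,0.006,-0.028,-0.164,0,0,0,0,0.007,-0.042,-0.246,0,0,0,0,0.009,-0.057,-0.328,0,0,0,0,0.01,-0.071,-0.41,0,0,0,0,0.01,-0.085,-0.492,0,0,0,0,0.009,-0.1,-0.574,0,0,0,0,0.008,-0.114,-0.656,0,0,0,0,0.007,-0.128,-0.738,0,0,0,0,0.004,-0.142,-0.82,0,0,0,0,0.002,-0.156,-0.902,0,0,0,0,-0.002,-0.17,-0.984,0,0,0]
}}

```text
clock: 15.12
eef_pos: [0.51, 0.0049, 0.142]
tool_rot: [-0.659, 0.257, 0.659, 0.257]
ft_force: [0.2, 0.6, 0.9]
grip_width: 0.0005
```

Request:
{"api": "apply_moves", "payload": {
  "targets": [0,0.003,-0.014,-0.082,0,0,0,0,0.006,-0.028,-0.164,0,0,0,0,0.007,-0.042,-0.246,0,0,0,0,0.009,-0.057,-0.328,0,0,0,0,0.01,-0.071,-0.41,0,0,0,0,0.01,-0.085,-0.492,0,0,0,0,0.009,-0.1,-0.574,0,0,0,0,0.008,-0.114,-0.656,0,0,0,0,0.007,-0.128,-0.738,0,0,0]
}}

```text
clock: 15.87
eef_pos: [0.5324, -0.018, 0.142]
tool_rot: [-0.695, 0.132, 0.695, 0.132]
ft_force: [-0.4, 0.1, 0.9]
grip_width: -0.0
```

```bash
python3 door.py s12
```

```text
t 15.87 P [ 0.5324 -0.018   0.142 ] zang 158.55 xax [-0.  0. -1.] F [-0.35  0.05  0.9 ] T [0.02 0.06 0.01] w -0.0000 j [-0.03  0.36 -0.07  1.14  0.   -1.23]
r,d 0.08480598583206149 0.021607557166558475
door face normal [-0.92   0.39   0.029] open deg 22.969127186451917 949
```

View pics/s12.png

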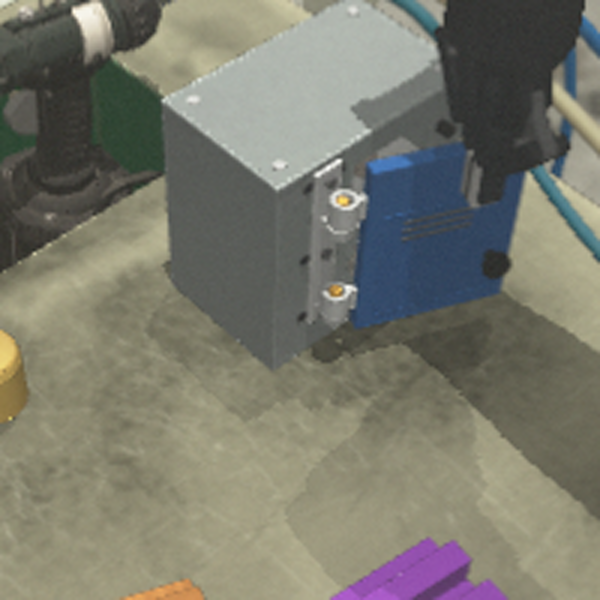

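The door is about 21° open. I'll move to about 5° and then creep.

Request:
{"api": "apply_moves", "payload": {
  "targets": [0,0.003,-0.014,-0.082,0,0,0,0,0.006,-0.028,-0.164,0,0,0,0,0.007,-0.042,-0.246,0,0,0,0,0.009,-0.057,-0.328,0,0,0,0,0.01,-0.071,-0.41,0,0,0,0,0.01,-0.085,-0.492,0,0,0,0,0.009,-0.093,-0.533,0,0,0,0,0.009,-0.1,-0.574,0,0,0,0,0.009,-0.1,-0.574,0,0,0]
}}

```text
clock: 16.67
eef_pos: [0.5549, -0.0294, 0.142]
tool_rot: [-0.706, 0.031, 0.706, 0.031]
ft_force: [-0.8, -0.4, -0.3]
grip_width: 0.0001
```

```bash
python3 door.py s13
python3 - <<'E'
import numpy as np
r,d=.0848,.021
for a in (1,2,3,4,5,6):
    t=np.radians(a);c,s=np.cos(t),np.sin(t);print(a,round((r*(c-1)+d*s)/.25,4),round((-r*s+d*(c-1))/.25,4),round(-t/.5,3))
E
```

```text
t 16.67 P [ 0.5549 -0.0294  0.142 ] zang 174.91 xax [-0.  0. -1.] F [-0.84 -0.44 -0.27] T [0.02 0.01 0.01] w 0.0001 j [-0.05  0.4  -0.    1.16  0.   -1.53]
r,d 0.08455944372920857 0.021137139237879948
door face normal [-0.992  0.118  0.034] open deg 6.764727215561091 774
1 0.0014 -0.0059 -0.035
2 0.0027 -0.0119 -0.07
3 0.0039 -0.0179 -0.105
4 0.005 -0.0239 -0.14
5 0.006 -0.0299 -0.175
6 0.0069 -0.0359 -0.209
```

Request:
{"api": "apply_moves", "payload": {
  "targets": [0,0.001,-0.006,-0.035,0,0,0,0,0.003,-0.012,-0.07,0,0,0,0,0.004,-0.018,-0.105,0,0,0,0,0.004,-0.018,-0.105,0,0,0]
}}

```text
clock: 17.05
eef_pos: [0.5595, -0.0308, 0.1421]
tool_rot: [0.707, -0.012, -0.707, -0.012]
ft_force: [0.2, 0.6, -0.2]
grip_width: -0.0
```

Request:
{"api": "apply_moves", "payload": {
  "targets": [0,0.001,-0.003,-0.018,0,0,0,0,0.001,-0.006,-0.035,0,0,0,0,0.001,-0.006,-0.035,0,0,0]
}}

```text
clock: 17.3
eef_pos: [0.5608, -0.0312, 0.1421]
tool_rot: [0.707, -0.006, -0.707, -0.006]
ft_force: [-0.3, -0.6, -0.0]
grip_width: 0.0001
```

Request:
{"api": "apply_moves", "payload": {
  "targets": [0,0.001,-0.003,-0.018,0,0,0,0,0.001,-0.006,-0.035,0,0,0,0,0.001,-0.006,-0.035,0,0,0]
}}

```text
clock: 17.55
eef_pos: [0.562, -0.0314, 0.142]
tool_rot: [-0.707, 0.0, 0.707, 0.0]
ft_force: [-1.0, 0.4, 0.9]
grip_width: -0.0003
```

```bash
python3 door.py s14
```

```text
t 17.55 P [ 0.562  -0.0314  0.142 ] zang 179.96 xax [-0.001 -0.    -1.   ] F [-0.96  0.41  0.87] T [-0.02  0.17 -0.04] w -0.0003 j [-0.06  0.42  0.02  1.17 -0.   -1.63]
r,d 0.08444533307063191 0.021439746415562646
door face normal [-0.999  0.04   0.035] open deg 2.3047524666850445 715
```

View pics/s14.png

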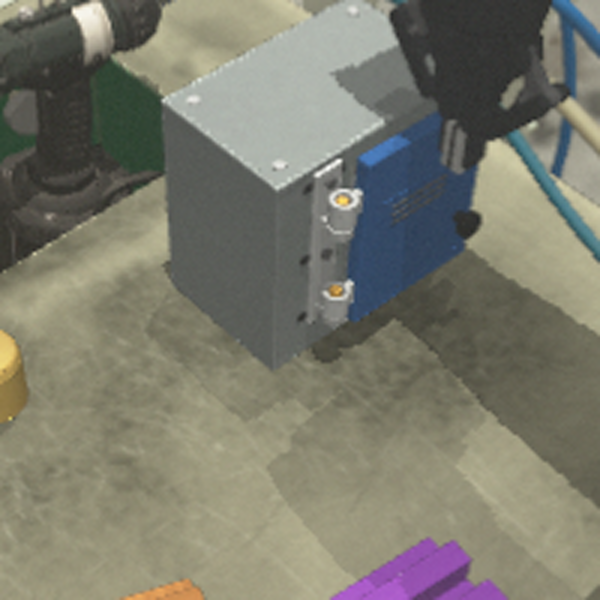

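Request:
{"api": "apply_moves", "payload": {
  "targets": [0,0,-0.003,0,0,0,0,0,0,-0.003,0,0,0,0]
}}

```text
clock: 17.77
eef_pos: [0.5621, -0.0314, 0.142]
tool_rot: [-0.707, 0.0, 0.708, 0.0]
ft_force: [-4.0, -0.5, 1.6]
grip_width: -0.0001
```

Request:
{"api": "apply_moves", "payload": {
  "targets": [0,0,-0.003,0,0,0,0,0,0,-0.003,0,0,0,0]
}}

```text
clock: 17.93
eef_pos: [0.5622, -0.0314, 0.142]
tool_rot: [-0.706, 0.001, 0.708, 0.0]
ft_force: [-6.0, -0.7, 3.2]
grip_width: 0.0001
```

Request:
{"api": "apply_moves", "payload": {
  "targets": [0,0,-0.003,0,0,0,0,0,0,-0.003,0,0,0,0]
}}

```text
clock: 18.1
eef_pos: [0.5622, -0.0315, 0.142]
tool_rot: [-0.706, 0.001, 0.709, 0.0]
ft_force: [-8.4, -0.4, 5.7]
grip_width: -0.0001
```

```bash
python3 door.py s15
```

```text
t 18.10 P [ 0.5622 -0.0315  0.142 ] zang 179.92 xax [-0.004 -0.    -1.   ] F [-8.41 -0.39  5.66] T [-0.12  1.52 -0.07] w -0.0001 j [-0.06  0.42  0.02  1.18 -0.   -1.63]
r,d 0.08447930949287114 0.021199082244187786
door face normal [-0.999  0.038  0.038] open deg 2.2059277515590154 718
```

The door is firm on the bumpers: force rises to 8 N and it moves no further. I'll back off slowly, then up.

Request:
{"api": "apply_moves", "payload": {
  "targets": [0,0,0.006,0,0,0,0,0,0,0.012,0,0,0,0,0,0,0.024,0,0,0,0,0,0,0.05,0,0,0,0,0,0,0.09,0,0,0,0,0,0,0.14,0,0,0,0,0,0,0.2,0,0,0,0,-0.05,0,0.24,0,0,0,0,-0.15,0,0.26,0,0,0,0,-0.25,0,0.28,0,0,0,0,-0.35,0,0.3,0,0,0,0,-0.4,0,0.3,0,0,0,0]
}}

```text
clock: 19.15
eef_pos: [0.4898, -0.0313, 0.2455]
tool_rot: [0.709, -0.0, -0.705, -0.0]
ft_force: [0.1, 0.3, -1.0]
grip_width: -0.0003
```

Request:
{"api": "apply_moves", "payload": {
  "targets": [0,0,0.1,0,0,0,0,0,0,0.2,0,0,0,0,0,0,0.3,0,0,0,0,0,0,0.4,0,0,0,0,0,0,0.4,0,0,0,0]
}}

```text
clock: 19.57
eef_pos: [0.385, -0.031, 0.242]
tool_rot: [-0.706, 0.0, 0.708, 0.001]
ft_force: [-1.1, 1.3, -0.4]
grip_width: 0.0001
```

```bash
python3 door.py s16
python3 - <<'E'
from h import *
for n in ('scene','top'):
    p,d=bot.camera(n);cv2.imwrite(f'pics/{n}_end.png',p[:,:,::-1]);W=world(n,d)
    hsv=cv2.cvtColor(p,cv2.COLOR_RGB2HSV);H=hsv[...,0].astype(int);S=hsv[...,1]
    T=W[(abs(W[...,2]-.172)<.006)&(H>95)&(H<125)&(S>70)&(W[...,0]>.45)&(W[...,0]<.62)&(abs(W[...,1])<.2)]
    if len(T)<20: print(n,'few');continue
    c=T.mean(0);u,s,vt=np.linalg.svd(T[:,:2]-c[:2]);print(n,c.round(4),vt[0].round(4),'deg from y',np.degrees(np.arctan2(vt[0,0],vt[0,1])),np.percentile((T[:,:2]-c[:2])@vt[0],[1,99]).round(4))
    if n=='top':
        for box,zr in (((165,205,245,280),(.02,.095)),((190,245,160,212),(.01,.07))):
            w=W[box[0]:box[1],box[2]:box[3]].reshape(-1,3);Q=w[(w[:,2]>zr[0])&(w[:,2]<zr[1])];print(((Q.min(0)+Q.max(0))/2).round(4))
E
```

```text
t 19.57 P [ 0.385 -0.031  0.242] zang 179.93 xax [-0.002  0.    -1.   ] F [-1.14  1.35 -0.4 ] T [ 0.05 -0.03  0.01] w 0.0001 j [-0.08  0.01 -0.23  1.33  0.   -1.65]
r,d 0.08421280239937068 0.19840889658473843
door face normal [-0.998  0.05   0.034] open deg 2.8863350050024126 722
scene [ 0.5797 -0.0135  0.1696] [0.0314 0.9995] deg from y 1.7979838779786492 [-0.0586  0.0498]
top [ 0.5818 -0.0129  0.1699] [-0.0235 -0.9997] deg from y -178.6547023412381 [-0.0511  0.0549]
[0.7092 0.251  0.0561]
[0.6433 0.4072 0.0376]
```

View pics/scene_end.png

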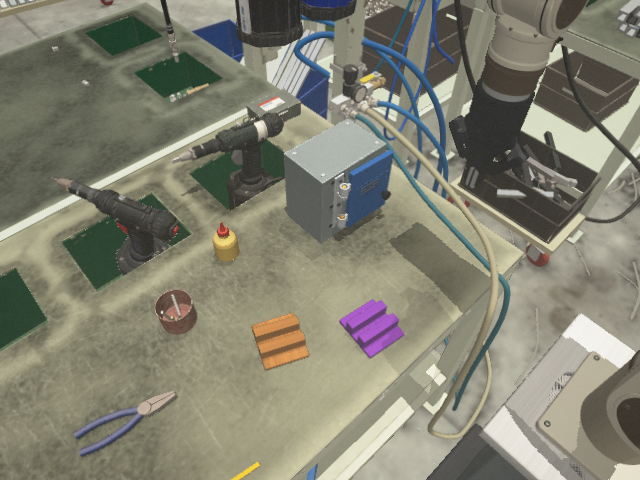

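View pics/s16.png

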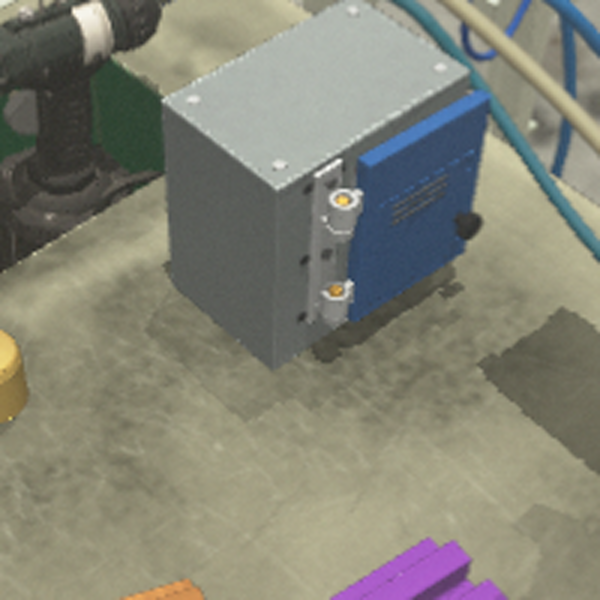

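Bottle and cup are unchanged (0.709, 0.251) and (0.643, 0.407). The door rests within about 1.5 to 2° of parallel, and its free end looks to be at the bumpers. To be sure, I'll give one gentle press directly in line with the bumpers.

Request:
{"api": "apply_moves", "payload": {
  "targets": [0,0.02,-0.1,0,0,0,0,0,0.04,-0.2,0,0,0,0,0,0.06,-0.3,0,0,0,0,0,0.076,-0.4,0,0,0,0,0,0.076,-0.5,0,0,0,0,0.06,0.076,-0.56,0,0,0,0,0.14,0.076,-0.58,0,0,0,0,0.22,0.076,-0.58,0,0,0,0,0.3,0.076,-0.58,0,0,0,0,0.37,0.076,-0.58,0,0,0,0,0.4,0.076,-0.58,0,0,0,0,0.4,0.076,-0.58,0,0,0,0]
}}

```text
clock: 20.72
eef_pos: [0.5337, -0.0502, 0.1395]
tool_rot: [-0.706, 0.0, 0.709, 0.0]
ft_force: [-0.0, -0.6, 0.4]
grip_width: 0.0
```

```bash
python3 door.py s17
```

```text
t 20.72 P [ 0.5337 -0.0502  0.1395] zang 179.95 xax [-0.004  0.    -1.   ] F [-0.05 -0.63  0.44] T [-0.01 -0.01  0.03] w 0.0000 j [-0.09  0.37 -0.06  1.14  0.   -1.66]
r,d 0.10321843225018457 0.04973925415488032
door face normal [-0.998  0.049  0.035] open deg 2.7864905736224044 731
```

Request:
{"api": "apply_moves", "payload": {
  "targets": [0,0,-0.02,0,0,0,0,0,0,-0.04,0,0,0,0,0,0,-0.06,0,0,0,0,0,0,-0.075,0,0,0,0,0,0,-0.085,0,0,0,0,0,0,-0.094,0,0,0,0,0,0,-0.1,0,0,0,0,0,0,-0.1,0,0,0,0]
}}

```text
clock: 21.43
eef_pos: [0.5597, -0.0504, 0.1421]
tool_rot: [0.707, -0.0, -0.707, -0.0]
ft_force: [-0.2, 0.1, 0.5]
grip_width: 0.0
```

Request:
{"api": "apply_moves", "payload": {
  "targets": [0,0,-0.004,0,0,0,0,0,0,-0.004,0,0,0,0]
}}

```text
clock: 21.6
eef_pos: [0.5603, -0.0504, 0.142]
tool_rot: [-0.707, 0.0, 0.707, 0.0]
ft_force: [-0.2, -0.8, -0.6]
grip_width: 0.0001
```

Request:
{"api": "apply_moves", "payload": {
  "targets": [0,0,-0.004,0,0,0,0,0,0,-0.004,0,0,0,0]
}}

```text
clock: 21.77
eef_pos: [0.5614, -0.0504, 0.142]
tool_rot: [-0.707, 0.0, 0.707, 0.0]
ft_force: [0.2, -0.0, -0.3]
grip_width: 0.0003
```

Request:
{"api": "apply_moves", "payload": {
  "targets": [0,0,-0.004,0,0,0,0,0,0,-0.004,0,0,0,0]
}}

```text
clock: 21.93
eef_pos: [0.5617, -0.0504, 0.142]
tool_rot: [-0.707, 0.0, 0.708, 0.0]
ft_force: [-2.6, 0.4, 1.3]
grip_width: 0.0002
```

Request:
{"api": "apply_moves", "payload": {
  "targets": [0,0,-0.003,0,0,0,0,0,0,-0.003,0,0,0,0]
}}

```text
clock: 22.1
eef_pos: [0.5617, -0.0504, 0.142]
tool_rot: [-0.706, 0.0, 0.708, 0.0]
ft_force: [-4.6, 0.3, 3.1]
grip_width: -0.0004
```

Request:
{"api": "apply_moves", "payload": {
  "targets": [0,0,-0.003,0,0,0,0,0,0,-0.003,0,0,0,0]
}}

```text
clock: 22.27
eef_pos: [0.5618, -0.0504, 0.142]
tool_rot: [-0.706, 0.0, 0.709, 0.0]
ft_force: [-6.7, -0.4, 5.2]
grip_width: -0.0006
```

The door is solid at the bumpers, with no play left before contact. I'll retreat slowly.

Request:
{"api": "apply_moves", "payload": {
  "targets": [0,0,0.002,0,0,0,0,0,0,0.004,0,0,0,0,0,0,0.006,0,0,0,0,0,0,0.01,0,0,0,0,0,0,0.014,0,0,0,0,0,0,0.03,0,0,0,0,0,0,0.07,0,0,0,0,0,0,0.14,0,0,0,0,0,0,0.22,0,0,0,0,-0.1,0,0.3,0,0,0,0,-0.2,0,0.4,0,0,0,0,-0.3,0,0.5,0,0,0,0]
}}

```text
clock: 23.27
eef_pos: [0.438, -0.0501, 0.2175]
tool_rot: [-0.707, 0.0, 0.707, 0.0]
ft_force: [0.6, -0.1, 0.2]
grip_width: -0.0
```

Request:
{"api": "apply_moves", "payload": {
  "targets": [-0.1,0,0.1,0,0,0,0,-0.15,0,0.2,0,0,0,0,-0.15,0,0.2,0,0,0,0,-0.15,0,0.2,0,0,0,0]
}}

```text
clock: 23.6
eef_pos: [0.3893, -0.0503, 0.2559]
tool_rot: [0.709, -0.001, -0.705, -0.0]
ft_force: [0.6, -0.2, 0.2]
grip_width: 0.0001
```

```bash
python3 door.py s18
python3 - <<'E'
from h import *
p,d=bot.camera('top');W=world('top',d);cv2.imwrite('pics/top18.png',cv2.resize(p[140:260,320:460,::-1],(700,600),interpolation=cv2.INTER_CUBIC))
hsv=cv2.cvtColor(p,cv2.COLOR_RGB2HSV);H=hsv[...,0].astype(int);S=hsv[...,1]
T=W[(abs(W[...,2]-.172)<.006)&(H>95)&(H<125)&(S>70)&(W[...,0]>.45)&(W[...,0]<.62)&(abs(W[...,1])<.2)]
c=T.mean(0);u,s,vt=np.linalg.svd(T[:,:2]-c[:2]);print(c.round(4),np.degrees(np.arctan(vt[0,0]/vt[0,1])),np.median(T[:,2]))
E
```

```text
t 23.60 P [ 0.3893 -0.0503  0.2559] zang 179.92 xax [ 0.005 -0.    -1.   ] F [ 0.61 -0.19  0.21] T [ 0.02 -0.03 -0.03] w 0.0001 j [-0.13  0.01 -0.2   1.36  0.   -1.7 ]
r,d 0.10355236998378611 0.19400848862108044
door face normal [-0.998  0.046  0.035] open deg 2.638960352668094 723
[ 0.5821 -0.0141  0.17  ] 1.1720059272902024 0.16985839847084266
```

View pics/top18.png

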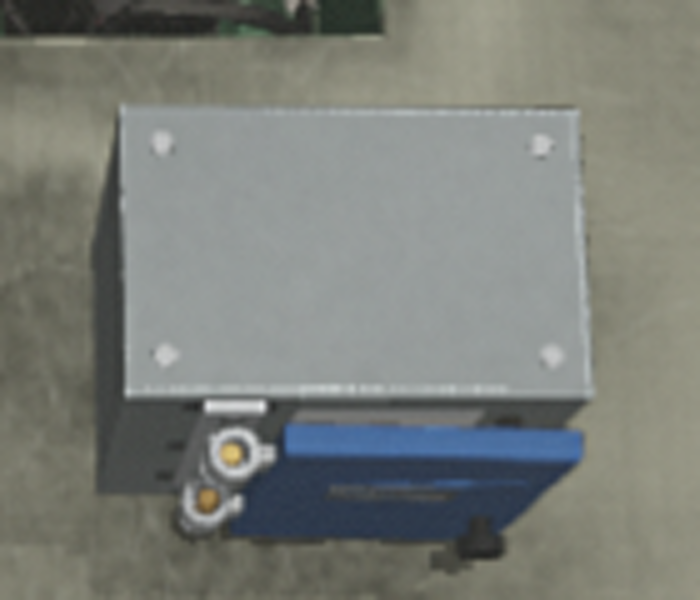

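```bash
python3 -c "
from workcell import bot
print(bot.job_done())"
```

```text
the job is handed in; nothing more can be done
None
```

I handed the job in at about 24 s of the 64 s: the leaf is hung on both pintle pins, fully down, and the door is shut against the bumpers. No verdict is reported back.

**What I did:**
- I lifted the leaf straight out of the orange-brown wooden stand and carried it to the cabinet.
- I found the pins by eye with the scene camera, at about y = 0.053 in the base frame.
- I lowered both knuckles in small steps, checking the force as I went. There was no side force on the way down, and I did not need to touch the pins from the side.
- I let go with the door about 84° open, pushed it round slowly with the closed fingers, and pressed it against the bumpers twice (7 to 8 N at most). Then I backed the arm clear.

**Last checks:**
- **Seating:** the knuckles came to rest at the expected height (tool at 0.1402 m against 0.1404 m computed). The upward force rose there, and the brass tips sat flush in both bores.
- **Shut:** at the bumpers the door would not move further under the press.
- **Bottle and cup:** measured after the first press, both were where they started, to within 0.5 mm.
- **Robot:** the gripper is clear of everything.

**One disagreement:** the cameras show the shut door about 1.2° (top edge) to 2.6° (face fit) open rather than exactly 0°. Some of that may be the play of the knuckles on the pins. By the top camera, the free end is right at the bumpers.

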